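# Mix the settled samples for the microscope

## Robot

A 6-joint arm with a two-finger parallel gripper is mounted at the origin on the work surface. World frame = base frame: x ahead of the robot, y to its left, z up, the work surface at z = 0. Lengths are in m, angles in rad, forces in N, time in s.
With the tool pointing down it reaches from about 0.425 to 0.95 m from the base axis. Payload 3.5 kg.
Tool frame: the origin (TCP) lies at the very end of the fingers, on their centre line; the grasp point (between the pads) lies 19 mm behind it; z points along the fingers, y is the line along which they close (so a half turn about z gives the same grasp; the last joint's range is limited). The gripper opens to 85 mm and grips with 20 to 120 N. Pads are 22 mm wide; open, the fingers measure 114 mm over their backs; the gripper's body (76 mm by 85 mm) begins 54 mm behind the grasp point. The pads swing forward as they close: fully open they stand 13 mm farther back than shut.
Start: joints at [-1.409, 0.286, 1.577, -0, 1.279, -0.15], TCP at [0.207, -0.642, 0.231] pointing down, gripper open.
Joint ranges: [-2.77, 2.77], [-0.9, 2.22], [0.21, 2.48], [-1.53, 4.67], [0.24, 2.81], [-2.84, 2.84]. Speed limits (rad/s): [2.79, 2.79, 3.14, 3.14, 3.14, 3.14].

## Interface

Orientations are given as a unit quaternion [x, y, z, w].
In Python, from plant import ctrl gives the robot as it stands.
- The arm moves only by the tool carry_out, never from a script. Its argument "deltas" is one flat list of numbers, 6 for each row, row after row: the shift along the tool's x, y, z in m, then the turn, a rotation vector about the tool's x, y, z in rad. A call has 1 to 5 rows; each row is the pose to reach, as a shift and turn from the pose commanded when the call began, along the tool's axes at that moment; what a row does not reach only later rows make up. A row lasts 1/8 s, in which the tool goes at most 62.5 mm and 10.7 degrees, less where a joint would pass 70% of its speed; a pose out of reach is approached as far as the arm can. A call with a gripper value outside its range is refused whole. "grip" is the opening in per cent of the stroke, from 0 (shut) to 100 (fully open), set as the call begins (left out, the last holds). The fingers move at their own pace and stop on an object; "grip_force" is the grip in N (left out, the last holds). Time passes only in rows, so rows that repeat a pose let the fingers close. It gives the time, the measured TCP pose, the force, the opening and the grip force at its end, in the units of the state.
- ctrl.get_state(): the state, without advancing time (a new reading comes with each control period).
- ctrl.read_camera(name): name is "scene" or "top" or "wrist"; returns (picture, depth): 400x640x3 uint8, red, green, blue; 400x640 float32, m along the optical axis (not along the pixel's ray), 0 where there is no reading.
- ctrl.camera_model(name): a dict with "intrinsics" (3x3 intrinsics, pixels), "k1" (the pictures are not rectified: a ray, as slopes to the right and down, at radius r is drawn at 1 + k1 r^2 times it, then the intrinsics apply), "extrinsics" (4x4, takes a point from world to camera coordinates); the wrist camera has in their place "hand_eye" (4x4, takes a point from camera to tool coordinates, whose origin is the TCP and whose axes are the flange's). Camera axes: x right, y down, z forward; pixel columns grow to the right and rows downward; lengths in m; the calibration is good to about 2 mm. A picture is of the moment at which its call begins: read the wrist's pose just before it. camera_model takes no time and is no camera call.
- ctrl.sign_off(): hands the job in; it is judged then, once.
Trained networks look in the newest picture that a camera, given by its name, has taken for a name from the list of things; names that differ only in an ending like _2 or _b are one class to them, and where a whole thing is asked for, a point or a joint stands for the part that bears it (a point fixed in the world has none). Each returns a list of dicts, best first, with "score" (0 to 1); they miss things now and then, are a little off and sometimes report something else, mostly with a low value. They report only what shows in the picture. A call takes as long as a camera call.
- ctrl.find_in(camera, query): "uv" ([column, row] in pixels, amid what is visible of it).
The state is a dict: "time": time; "qpos": joint angles; "dq": joint speeds; "joint_efforts": joint torques, N m; "eef_pos": TCP position; "tcp_rot": TCP orientation; "contact_force": force on the tool from outside, world axes, zero at the start; "wrist_torque": the same for the moment, N m; "opening": opening from 0.0 (shut) to 1.0 (fully open); "finger_force": force on a finger pad.
Only numpy, scipy, OpenCV 4.12 (cv2) and the standard library are available. Lean on these libraries where they do the work, as an engineer would, in place of code of your own. Each camera call takes 0.05 s, during which the arm holds its last target. There are 200 camera calls.

## Task

Get the settled samples ready for the microscope: swing the folded hook fully out from the panel, lift the clear cover off the sample carrier and hang it on the hook by the window in its handle. Then work along the row of jars from the robot's left to its right: hold each jar upright on the middle of the mixer's pad and press until the pad is fully down, keep it there for a good two seconds, and stand the jar upright in the steel tray. Do not knock jars over or push the other things on the bench about.

Things in the scene. Friction and masses are not known exactly. Their poses are not given: they have to be found in the camera images.
- carrier: Sample carrier base, low grey tray fixed to the bench. Origin: centre of underside; x short way (away from the robot), y long way (robot's left). Flange 110 x 280 mm, 6 mm thick; on it a wall 250 x 80 mm outside, 242 x 72 mm inside, its top 46 mm above the origin. The jars stand in one row along y on the floor inside, 6 mm above the origin.
- cover: Loose clear cover of the carrier, 0.24 to 0.38 kg; at first it stands on the flange, over the walls and jars, 3 mm of play all round. Box open below, 94 (x) x 264 (y) x 86 mm high; origin: centre of its lower edge. Lift it straight up: 90 mm clears the jars. On top an upright black handle plate 10 mm thick (x), 80 mm wide (y), with a window 48 x 48 mm, 86 to 134 mm above the origin.
- cover_grip (a point): Centre of the solid grip strip above the window of the cover's handle: strip 10 mm thick (x), 80 mm wide (y), 32 mm high (z). 150 mm above the cover's lower edge, 16 mm above the window's upper edge. Its x axis points through the window, z up.
- hook (a joint): Angle of the folding arm hook on the panel's front: 0 = folded flat along the panel, 1.57 = swung fully out, square to the panel (the stop). Vertical hinge, swings clockwise seen from above, about 0.12 N m of friction, stays where it is left; starts between 0 and 0.15.
- hook_hinge (a point): On the hook's vertical hinge axis, at the height of the arm's centre line (215 mm above the bench), 24 mm in front of the panel's face. Hinge barrel 14 mm thick, 40 mm high.
- hook_seat (a point): Upper side of the hook's arm half-way along, where a part hangs: 45 mm from the hinge axis, 220 mm above the bench. The arm is a level round steel bar 10 mm thick, 90 mm from hinge to upturned end. Turns with the arm: its -y axis points along the arm from hinge to end, z up.
- hook_tip (a point): Top of the hook's upturned round end, 10 mm thick, standing 24 mm above the upper side of the arm (244 mm above the bench), 90 mm from the hinge axis.
- panel: Upright white panel fixed at the robot's left, 12 mm thick, 300 mm long, 250 mm high, with the folding hook on its front. Origin: at bench height, mid thickness, below the hook's hinge; its -x axis points out of the front (towards the robot's right), -y the way the folded arm points.
- mixer: Touch vortex mixer fixed on the bench: white and grey cast body 120 x 110 mm, 120 mm high, with a round black rubber pad on top. Origin: centre of its underside.
- pad_top (a point): Centre of the top face of the mixer's sprung pad, a flat black rubber disc 72 mm in diameter, 150 mm above the bench when up. Moves with the pad.
- mixer_pad (a joint): How far the mixer's pad is pressed down, m: 0 = up, 0.008 = fully down (the stop). Sprung: about 5 N to start it, 12 N at the stop; it comes up again when let go.
- tray: Loose shallow dark steel tray, 180 (x) x 160 (y) mm, rim 15 mm high and 3 mm thick, floor 3 mm thick, 0.6 kg. Origin: centre of its underside.
- jar1_center (a point): Centre (half-way up) of sample jar 1, at place 1 in the carrier's row counted from the robot's left (+y); None if absent. The jars are all alike: closed white plastic jars with blue screw caps (top 18 mm), 46 mm in diameter, 76 mm high, 0.08 to 0.17 kg, z up along the axis. Places are 62 mm apart.
- jar2_center (a point): Centre (half-way up) of sample jar 2, at place 2 in the carrier's row counted from the robot's left (+y); None if absent. The jars are all alike: closed white plastic jars with blue screw caps (top 18 mm), 46 mm in diameter, 76 mm high, 0.08 to 0.17 kg, z up along the axis. Places are 62 mm apart.
- jar3_center (a point): Centre (half-way up) of sample jar 3, at place 3 in the carrier's row counted from the robot's left (+y); None if absent. The jars are all alike: closed white plastic jars with blue screw caps (top 18 mm), 46 mm in diameter, 76 mm high, 0.08 to 0.17 kg, z up along the axis. Places are 62 mm apart.
- jar4_center (a point): Centre (half-way up) of sample jar 4, at place 4 in the carrier's row counted from the robot's left (+y); None if absent. The jars are all alike: closed white plastic jars with blue screw caps (top 18 mm), 46 mm in diameter, 76 mm high, 0.08 to 0.17 kg, z up along the axis. Places are 62 mm apart.
- reagent_bottle: Bystander: amber glass bottle, 60 mm thick, 130 mm high. Origin: centre of its underside. Not part of the job.
- dish_stack: Bystander: stack of three clear culture dishes, 90 mm across, 45 mm high. Origin: centre of its underside. Not part of the job.
- tip_box: Bystander: grey pipette-tip box with a clear lid, 82 x 118 x 65 mm. Origin: centre of its underside. Not part of the job.
- beaker: Bystander: glass beaker, 68 mm across, 85 mm high. Origin: centre of its underside. Not part of the job.
- marker: Bystander: marker pen lying on the bench, 135 mm long, 13 mm thick. Origin: centre of its underside. Not part of the job.

How it is judged:
On the way, in this order (a step that is already met when the one before it is completed fails the run):
1. the hook is swung fully out (value of joint hook above 1.35 rad), for 0.2 s.
2. the cover hangs on the hook, let go (z of cover_grip in the frame of hook_seat between 0.008 and 0.024 m and y of cover_grip in the frame of hook_seat between -0.042 and 0.042 m and x of cover_grip in the frame of hook_seat between -0.026 and 0.026 m and angle between cover_grip's own z axis and vertical below 0.25 rad and value of joint hook above 1.35 rad and not (contact force between the fingers and cover above 0.3 N) and contact force between cover and panel above 1 N), for 0.4 s.
3. jar 1, held upright on the middle of the mixer's pad, keeps the pad fully down for 1.5 s (z of jar1_center in the frame of mixer below 0.1815 m and contact force between jar1 and mixer above 3 N and contact force between jar1 and the fingers above 1 N and angle between jar1_center's own z axis and vertical below 0.2 rad and horizontal distance between jar1_center and pad_top below 0.022 m), for 1.5 s.
4. jar 2, held upright on the middle of the mixer's pad, keeps the pad fully down for 1.5 s (z of jar2_center in the frame of mixer below 0.1815 m and contact force between jar2 and mixer above 3 N and contact force between jar2 and the fingers above 1 N and angle between jar2_center's own z axis and vertical below 0.2 rad and horizontal distance between jar2_center and pad_top below 0.022 m), for 1.5 s.
5. jar 3, held upright on the middle of the mixer's pad, keeps the pad fully down for 1.5 s (z of jar3_center in the frame of mixer below 0.1815 m and contact force between jar3 and mixer above 3 N and contact force between jar3 and the fingers above 1 N and angle between jar3_center's own z axis and vertical below 0.2 rad and horizontal distance between jar3_center and pad_top below 0.022 m), for 1.5 s.
6. jar 4, held upright on the middle of the mixer's pad, keeps the pad fully down for 1.5 s (z of jar4_center in the frame of mixer below 0.1815 m and contact force between jar4 and mixer above 3 N and contact force between jar4 and the fingers above 1 N and angle between jar4_center's own z axis and vertical below 0.2 rad and horizontal distance between jar4_center and pad_top below 0.022 m), for 1.5 s.
At the end, for the whole second after the job is handed in: The cover hangs on the swung-out hook (arm at 1.35 rad or more) with the arm through its window, upright within 0.25 rad and nearly still; every jar present stands upright (within 0.15 rad) on the floor of the steel tray, its centre at least 20 mm inside the tray's outer edges (z of cover_grip in the frame of hook_seat between 0.008 and 0.024 m and y of cover_grip in the frame of hook_seat between -0.042 and 0.042 m and x of cover_grip in the frame of hook_seat between -0.026 and 0.026 m and angle between cover_grip's own z axis and vertical below 0.25 rad and value of joint hook above 1.35 rad and contact force between cover and panel above 1 N and linear speed of cover below 0.05 m/s and x of jar1_center in the frame of tray between -0.07 and 0.07 m and y of jar1_center in the frame of tray between -0.06 and 0.06 m and z of jar1_center in the frame of tray between 0.034 and 0.048 m and angle between each of jar1_center, jar2_center, jar3_center, jar4_center's own z axis and vertical below 0.15 rad and x of jar2_center in the frame of tray between -0.07 and 0.07 m and y of jar2_center in the frame of tray between -0.06 and 0.06 m and z of jar2_center in the frame of tray between 0.034 and 0.048 m and x of jar3_center in the frame of tray between -0.07 and 0.07 m and y of jar3_center in the frame of tray between -0.06 and 0.06 m and z of jar3_center in the frame of tray between 0.034 and 0.048 m and x of jar4_center in the frame of tray between -0.07 and 0.07 m and y of jar4_center in the frame of tray between -0.06 and 0.06 m and z of jar4_center in the frame of tray between 0.034 and 0.048 m); the robot touches nothing.
It fails at once if a bystander is pushed more than 40 mm (distance of any of reagent_bottle, dish_stack, tip_box, beaker, marker from where it was at the start of the episode above 0.04 m).
It fails at once if a jar is knocked over (angle between any of jar1_center, jar2_center, jar3_center, jar4_center's own z axis and vertical above 1 rad).
Of jar1, jar2, jar3, jar4 only 3 to 4 are there at a start; the rules pass over those that are not, and their reading is None.
At some moment in a run one of tray may be knocked a few centimetres aside while the robot is not near it.
It also fails if it takes over 210 s, if anything falls off the work surface, if the arm or the gripper's body presses on something with over 40 N, if the wrist force passes 120 N, or if a joint passes its speed limit or range.

## Working session

There is one attempt and no reset: what is moved stays moved. The work goes in short steps, Python scripts to look and compute and a tool call to move; the robot and the scene stay as the last step left them, time stands still between calls to the robot, and variables do not carry over. Pictures are saved under pics/ and viewed, at most 14 in all, crops included, and the job is handed in when it is done.

Besides the shell and the picture viewer there is one more tool, called after "Emit:" as name(argument=value, ...), one argument or row to a line, values as JSON. carry_out: Moves the arm, as the interface text tells. Its arguments: {"type":"object","properties":{"deltas":{"type":"array"},"grip":{"type":"number"},"grip_force":{"type":"number"}},"required":["deltas"]}

```bash
mkdir -p pics; cat > h.py <<'E'
import numpy as np, cv2
from plant import ctrl
from scipy.spatial.transform import Rotation as R
def snap(cam,name=None):
    s=ctrl.get_state(); rgb,d=ctrl.read_camera(cam); m=ctrl.camera_model(cam)
    K=np.array(m["intrinsics"]);k1=m["k1"]
    if cam=="wrist":
        T=np.eye(4);T[:3,:3]=R.from_quat(s["tcp_rot"]).as_matrix();T[:3,3]=s["eef_pos"]
        C=T@np.array(m["hand_eye"])
    else: C=np.linalg.inv(np.array(m["extrinsics"]))
    if name: cv2.imwrite(f"pics/{name}.png",rgb[:,:,::-1])
    H,W=d.shape; uu,vv=np.meshgrid(np.arange(W),np.arange(H))
    pts=np.stack([uu,vv],-1).reshape(-1,1,2).astype(np.float64)
    n=cv2.undistortPoints(pts,K,np.array([k1,0,0,0.])).reshape(H,W,2)
    P=np.concatenate([n*d[...,None],d[...,None]],-1)@C[:3,:3].T+C[:3,3]
    P[d==0]=np.nan
    return rgb,P,(K,k1,C,n)
def ray(cm,u,v,z):
    K,k1,C,n=cm; r=C[:3,:3]@np.array([*n[int(round(v)),int(round(u))],1]); o=C[:3,3]
    return o+r*(z-o[2])/r[2]
E
python3 - <<'E'
from h import *
np.set_printoptions(precision=3,suppress=True)
s=ctrl.get_state();print({k:np.round(v,3) for k,v in s.items()})
for c in("scene","top"):
    rgb,P,cm=snap(c,c+"0"); print(c,cm[2])
    for q in["cover_grip","hook_tip","hook_hinge","panel","mixer","pad_top","tray","jar1_center","reagent_bottle","dish_stack","tip_box","beaker","marker"]:
        for f in ctrl.find_in(c,q)[:(5 if 'jar' in q else 1)]:
            u,v=f["uv"];print(q,np.round([u,v]),round(f["score"],2),P[int(v),int(u)])
E
```

```text
{'time': np.float64(0.0), 'qpos': array([-1.409,  0.287,  1.578, -0.   ,  1.279, -0.15 ]), 'dq': array([ 0.001, -0.002,  0.002,  0.001,  0.002, -0.002]), 'joint_efforts': array([  0.001, -40.597, -29.263,  -0.   ,   0.006,  -0.   ]), 'eef_pos': array([ 0.207, -0.642,  0.23 ]), 'tcp_rot': array([ 0.988,  0.155, -0.   , -0.001]), 'contact_force': array([-0.407,  0.589,  0.984]), 'wrist_torque': array([-0.023, -0.001, -0.001]), 'finger_force': np.float64(0.0), 'opening': np.float64(0.999)}
scene [[-0.16   0.543 -0.824  1.728]
 [ 0.987  0.087 -0.134  0.244]
 [-0.001 -0.835 -0.55   0.937]
 [ 0.     0.     0.     1.   ]]
cover_grip [321. 236.] 0.91 [0.666 0.041 0.094]
hook_tip [444. 179.] 0.47 [0.482 0.4   0.218]
hook_hinge [444. 181.] 0.66 [0.486 0.397 0.217]
panel [451. 204.] 0.95 [0.506 0.43  0.148]
mixer [276. 195.] 0.65 [ 0.48  -0.147  0.106]
pad_top [276. 174.] 0.78 [ 0.421 -0.156  0.149]
tray [209. 212.] 0.91 [ 0.479 -0.401  0.007]
reagent_bottle [190. 247.] 0.77 [ 0.753 -0.346  0.072]
dish_stack [357. 214.] 0.95 [0.459 0.131 0.044]
tip_box [418. 275.] 0.74 [0.758 0.336 0.061]
marker [445. 179.] 0.56 [0.479 0.403 0.221]
top [[ 0.015 -0.991  0.133  0.45 ]
 [-1.    -0.016 -0.005  0.066]
 [ 0.007 -0.133 -0.991  1.179]
 [ 0.     0.     0.     1.   ]]
cover_grip [328. 185.] 0.91 [0.619 0.045 0.093]
hook_tip [173. 229.] 0.57 [0.493 0.431 0.153]
hook_hinge [179. 233.] 0.56 [0.485 0.43  0.11 ]
panel [172. 242.] 0.78 [0.458 0.406 0.216]
mixer [397. 260.] 0.86 [ 0.423 -0.127  0.15 ]
pad_top [401. 260.] 0.75 [ 0.426 -0.135  0.149]
tray [477. 232.] 0.58 [ 0.502 -0.385 -0.001]
reagent_bottle [471. 149.] 0.69 [ 0.723 -0.339  0.096]
dish_stack [295. 246.] 0.94 [0.454 0.132 0.047]
tip_box [223. 148.] 0.94 [0.72  0.339 0.063]
beaker [419. 149.] 0.7 [ 0.741 -0.219  0.005]
marker [328. 247.] 0.67 [0.453 0.041 0.012]
```

View pics/scene0.png

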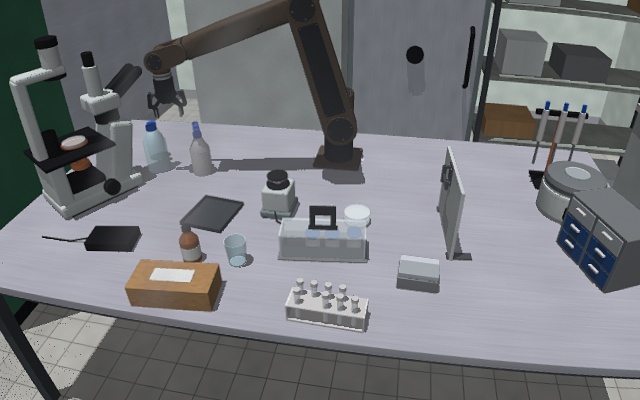

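View pics/top0.png

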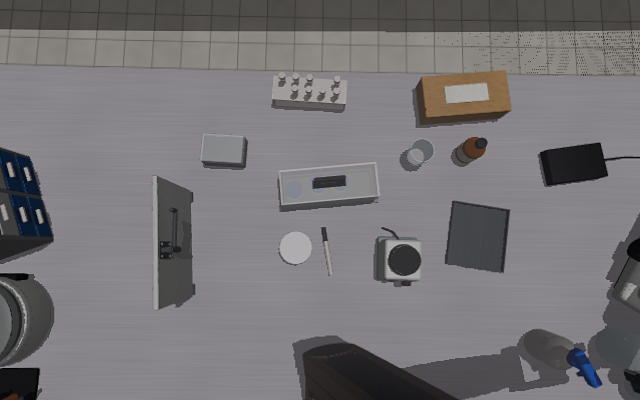

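The scene picture shows the carrier with the cover at about (322,238), the panel with the folded hook at (447,180), the mixer at (277,195) and the tray at (212,213). In the top picture, the folded arm runs up from the hinge at (167,250) to about (174,210), with +x up and +y left.

```bash
cat >> h.py <<'E'
def plan(*wps):
    """wps: (x,y,z,psi_deg); prints rows from the present measured pose"""
    s=ctrl.get_state(); R0=R.from_quat(s["tcp_rot"]); p0=np.array(s["eef_pos"])
    for x,y,z,a in wps:
        Rt=R.from_matrix([[np.cos(np.radians(a)),np.sin(np.radians(a)),0],[np.sin(np.radians(a)),-np.cos(np.radians(a)),0],[0,0,-1]])
        d=R0.inv().apply(np.array([x,y,z])-p0); r=(R0.inv()*Rt).as_rotvec()
        print(np.round(d,4).tolist(),np.round(r,4).tolist(),"rows>=",round(max(np.linalg.norm(d)/.0625,np.linalg.norm(r)/.1867),1))
def psi():
    s=ctrl.get_state(); X=R.from_quat(s["tcp_rot"]).as_matrix()[:,0]; return np.degrees(np.arctan2(X[1],X[0]))
E
python3 - <<'E'
from h import *
np.set_printoptions(precision=3,suppress=True)
print(np.array(ctrl.camera_model("wrist")["hand_eye"]),ctrl.camera_model("wrist")["intrinsics"])
for c in("top","scene"):
    rgb,P,cm=snap(c)
    m=(P[...,2]>.195)&(P[...,2]<.26)&(P[...,1]>.33)&(P[...,1]<.43)&(P[...,0]<.65)
    q=P[m];print(c,len(q)); print(q[np.argsort(q[:,0])][::max(1,len(q)//25)])
    m=(P[...,2]>.225)&(P[...,2]<.27)&(P[...,1]>.3)&(P[...,1]<.5); q=P[m]; l=np.polyfit(q[:,0],q[:,1],1);print("panel top",l,q.min(0),q.max(0))
    m=(P[...,2]>.14)&(P[...,2]<.18)&(abs(P[...,1])<.12)&(P[...,0]>.55)&(P[...,0]<.7);q=P[m];print("handle",len(q),q.mean(0) if len(q) else 0,np.polyfit(q[:,1],q[:,0],1) if len(q)>3 else 0)
plan((.45,.2,.45,90))
E
```

```text
[[ 0.001 -0.95  -0.313  0.079]
 [ 1.     0.001  0.     0.002]
 [ 0.    -0.313  0.95  -0.143]
 [ 0.     0.     0.     1.   ]] [[334.351   0.    321.436]
 [  0.    334.351 201.725]
 [  0.      0.      1.   ]]
top 1320
[[0.31  0.425 0.246]
 [0.319 0.416 0.215]
 [0.326 0.422 0.251]
 [0.334 0.422 0.248]
 [0.341 0.416 0.199]
 [0.349 0.417 0.228]
 [0.357 0.419 0.219]
 [0.365 0.419 0.207]
 [0.373 0.42  0.231]
 [0.382 0.421 0.224]
 [0.39  0.421 0.215]
 [0.399 0.42  0.223]
 [0.409 0.423 0.242]
 [0.418 0.427 0.251]
 [0.427 0.427 0.251]
 [0.436 0.427 0.253]
 [0.442 0.425 0.249]
 [0.447 0.413 0.245]
 [0.452 0.402 0.221]
 [0.458 0.406 0.218]
 [0.466 0.399 0.213]
 [0.474 0.427 0.213]
 [0.483 0.429 0.227]
 [0.493 0.405 0.219]
 [0.509 0.403 0.221]
 [0.531 0.4   0.24 ]]
panel top [0.074 0.394] [0.31  0.393 0.225] [0.61  0.448 0.254]
handle 176 [0.621 0.043 0.166] [-0.113  0.626]
scene 642
[[-0.643  0.43   0.251]
 [-0.635  0.419  0.209]
 [-0.632  0.346  0.206]
 [-0.629  0.346  0.212]
 [-0.627  0.345  0.218]
 [-0.625  0.357  0.203]
 [-0.623  0.427  0.225]
 [-0.621  0.429  0.204]
 [-0.618  0.378  0.196]
 [-0.613  0.377  0.203]
 [ 0.315  0.414  0.201]
 [ 0.334  0.417  0.246]
 [ 0.352  0.425  0.252]
 [ 0.374  0.423  0.252]
 [ 0.393  0.426  0.247]
 [ 0.428  0.424  0.248]
 [ 0.44   0.405  0.245]
 [ 0.444  0.395  0.199]
 [ 0.447  0.406  0.235]
 [ 0.449  0.394  0.224]
 [ 0.456  0.425  0.202]
 [ 0.461  0.424  0.212]
 [ 0.474  0.427  0.245]
 [ 0.488  0.397  0.214]
 [ 0.505  0.43   0.235]
 [ 0.534  0.401  0.211]]
panel top [0.023 0.416] [-0.643  0.3    0.225] [0.61  0.498 0.27 ]
handle 261 [0.626 0.04  0.159] [-0.108  0.63 ]
[0.4896, -0.7273, -0.2187] [0.0, 0.0, -1.259] rows>= 14.5
```

Emit:
carry_out(
  deltas=[0.046, -0.0284, -0.0264, 0, 0, 0, 0.092, -0.0568, -0.0528, 0, 0, 0, 0.138, -0.0852, -0.0792, 0, 0, 0, 0.184, -0.1136, -0.1056, 0, 0, 0, 0.23, -0.142, -0.132, 0, 0, 0],
)

```text
time: 2.12
eef_pos: [0.3833, -0.4352, 0.3644]
tcp_rot: [0.988, 0.155, 0.0, 0.0]
contact_force: [-0.1, -0.3, -0.0]
opening: 1.003
finger_force: 0.0
```

Emit:
carry_out(
  deltas=[0.031, -0.019, -0.018, 0, 0, -0.18, 0.062, -0.038, -0.036, 0, 0, -0.36, 0.092, -0.056, -0.053, 0, 0, -0.54, 0.123, -0.075, -0.07, 0, 0, -0.72, 0.154, -0.094, -0.088, 0, 0, -0.9],
)

```text
time: 2.75
eef_pos: [0.5008, -0.299, 0.4519]
tcp_rot: [0.82, 0.572, 0.0, 0.0]
contact_force: [-0.2, -0.7, 0.7]
opening: 1.004
finger_force: 0.0
```

Emit:
carry_out(
  deltas=[0, 0, 0, 0, 0, -0.18, 0, 0, 0, 0, 0, -0.36],
)

```text
time: 3.0
eef_pos: [0.5006, -0.2994, 0.4518]
tcp_rot: [0.704, 0.71, 0.0, 0.0]
contact_force: [0.1, -0.7, 0.2]
opening: 1.003
finger_force: 0.0
```

```bash
python3 - <<'E'
from h import *
print(ctrl.get_state()["eef_pos"],psi()); plan((.5,-.3,.45,90),(.5,.38,.4,90))
E
```

```text
[ 0.50060599 -0.29939976  0.45183896] 90.4718023059177
[-0.0006, -0.0006, 0.0018] [0.0006, 0.0006, 0.0082] rows>= 0.0
[0.6794, 0.005, 0.0514] [0.0006, 0.0006, 0.0082] rows>= 10.9
```

Emit:
carry_out(
  deltas=[0.06, 0.02, 0, 0, 0, 0, 0.12, 0.03, 0, 0, 0, 0, 0.18, 0.05, 0, 0, 0, 0, 0.24, 0.06, 0, 0, 0, 0, 0.299, 0.08, 0, 0, 0, 0.008],
)

```text
time: 3.62
eef_pos: [0.5798, 0.0011, 0.452]
tcp_rot: [0.71, 0.704, 0.0, 0.001]
contact_force: [0.7, -0.8, 0.0]
opening: 0.998
finger_force: 0.0
```

```bash
python3 - <<'E'
from h import *
np.set_printoptions(precision=3,suppress=True)
rgb,P,cm=snap("wrist","w1"); np.save("w1.npy",P)
m=(P[...,2]>.14)&(P[...,2]<.18)&(abs(P[...,1])<.12)&(P[...,0]>.55)&(P[...,0]<.7);q=P[m];print("handle",len(q),q.mean(0),q.min(0),q.max(0),np.polyfit(q[:,1],q[:,0],1))
for f in ctrl.find_in("wrist","jar1_center")+ctrl.find_in("wrist","cover_grip"): print(f)
plan((.5,.3,.42,90))
E
```

```text
handle 598 [0.619 0.041 0.169] [0.612 0.001 0.14 ] [0.629 0.078 0.174] [-0.109  0.624]
{'uv': [347.6, 109.1], 'score': 0.91}
[0.2979, -0.0807, 0.0313] [-0.0001, -0.0001, -0.0019] rows>= 5.0
```

Emit:
carry_out(
  deltas=[0.06, -0.015, 0, 0, 0, 0, 0.12, -0.03, 0, 0, 0, 0, 0.18, -0.045, 0.01, 0, 0, 0, 0.24, -0.06, 0.02, 0, 0, 0, 0.3, -0.075, 0.03, 0, 0, 0],
)

```text
time: 4.4
eef_pos: [0.507, 0.2995, 0.4214]
tcp_rot: [0.71, 0.704, 0.0, 0.0]
contact_force: [0.3, -1.1, -0.1]
opening: 0.999
finger_force: 0.0
```

Emit:
carry_out(
  deltas=[0.04, 0, 0.02, 0, 0, 0, 0.07, 0, 0.03, 0, 0, 0],
)

```text
time: 4.65
eef_pos: [0.5075, 0.3695, 0.39]
tcp_rot: [0.71, 0.705, -0.001, 0.0]
contact_force: [0.3, -0.5, -0.4]
opening: 1.001
finger_force: 0.0
```

```bash
python3 - <<'E'
from h import *
np.set_printoptions(precision=3,suppress=True)
print(ctrl.get_state()["eef_pos"],psi())
rgb,P,cm=snap("wrist","w2")
m=(P[...,2]>.243)&(P[...,2]<.258)&(P[...,1]>.40)&(P[...,1]<.47); q=P[m]; 
if len(q): print("panel top",np.polyfit(q[:,0],q[:,1],1),q.min(0),q.max(0))
m=(P[...,2]>.19)&(P[...,2]<.26)&(P[...,1]>.33)&(P[...,1]<.414)&(P[...,0]<.65)
q=P[m];q=q[np.argsort(q[:,0])];print(len(q));print(q[::max(1,len(q)//45)])
for n in("hook_tip","hook_hinge"):
  for f in ctrl.find_in("wrist",n)[:2]: print(n,f)
E
```

```text
[0.507 0.37  0.39 ] 89.58742880457656
panel top [0.082 0.391] [0.307 0.4   0.243] [0.606 0.447 0.253]
1625
[[0.309 0.413 0.248]
 [0.331 0.413 0.248]
 [0.434 0.398 0.244]
 [0.435 0.41  0.195]
 [0.437 0.404 0.244]
 [0.438 0.399 0.247]
 [0.438 0.408 0.244]
 [0.439 0.402 0.246]
 [0.44  0.399 0.247]
 [0.441 0.409 0.244]
 [0.442 0.407 0.245]
 [0.443 0.397 0.244]
 [0.444 0.404 0.213]
 [0.444 0.407 0.242]
 [0.445 0.4   0.244]
 [0.446 0.4   0.245]
 [0.447 0.398 0.244]
 [0.449 0.403 0.218]
 [0.452 0.401 0.219]
 [0.455 0.401 0.22 ]
 [0.459 0.399 0.219]
 [0.462 0.401 0.22 ]
 [0.465 0.403 0.218]
 [0.468 0.401 0.219]
 [0.471 0.4   0.22 ]
 [0.475 0.405 0.216]
 [0.477 0.398 0.219]
 [0.48  0.4   0.22 ]
 [0.484 0.404 0.219]
 [0.488 0.396 0.218]
 [0.491 0.403 0.218]
 [0.493 0.399 0.22 ]
 [0.496 0.405 0.22 ]
 [0.5   0.398 0.218]
 [0.503 0.402 0.219]
 [0.506 0.397 0.218]
 [0.509 0.402 0.219]
 [0.512 0.404 0.218]
 [0.516 0.4   0.221]
 [0.519 0.4   0.22 ]
 [0.521 0.398 0.219]
 [0.524 0.398 0.219]
 [0.527 0.405 0.241]
 [0.529 0.404 0.244]
 [0.531 0.404 0.242]
 [0.534 0.405 0.239]]
hook_tip {'uv': [299.2, 145.2], 'score': 0.91}
hook_hinge {'uv': [302.7, 148.0], 'score': 0.87}
```

View pics/w2.png

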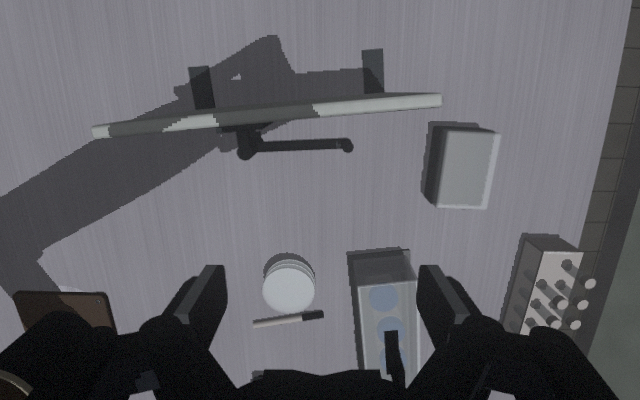

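View pics/w1.png

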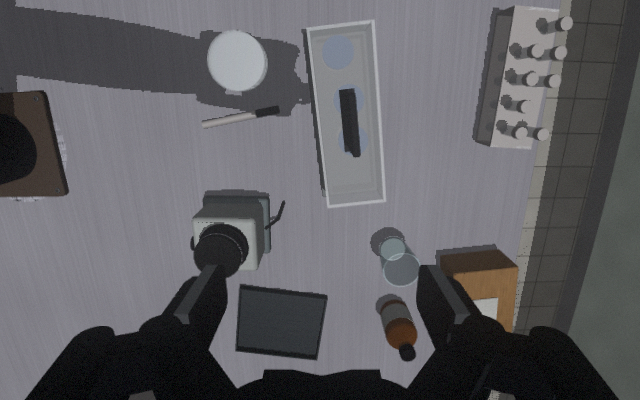

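The wrist view w2 shows the hook's hinge at (246,148) and its post at (346,146), with a clear gap to the panel. View w1 shows three jars under the cover at (338,52), (350,97) and (350,140), with place 4 apparently empty. I'll grip the post from above.

Emit:
carry_out(
  deltas=[0.015, 0.012, 0.05, 0, 0, 0, 0.031, 0.024, 0.1, 0, 0, 0, 0.031, 0.024, 0.1, 0, 0, 0],
  grip=45,
  grip_force=30,
)

```text
time: 5.18
eef_pos: [0.531, 0.3975, 0.2859]
tcp_rot: [0.71, 0.704, -0.005, -0.001]
contact_force: [1.1, 0.5, -1.0]
opening: 0.451
finger_force: 0.0
```

Emit:
carry_out(
  deltas=[0, 0, 0.02, 0, 0, 0, 0, 0, 0.04, 0, 0, 0, 0, 0, 0.063, 0, 0, 0, 0, 0, 0.063, 0, 0, 0],
)

```text
time: 5.68
eef_pos: [0.5307, 0.3991, 0.2263]
tcp_rot: [0.71, 0.705, -0.002, -0.001]
contact_force: [-0.3, 0.4, -0.7]
opening: 0.445
finger_force: 0.0
```

Emit:
carry_out(
  deltas=[0, 0, 0, 0, 0, 0, 0, 0, 0, 0, 0, 0, 0, 0, 0, 0, 0, 0, 0, 0, 0, 0, 0, 0, 0, 0, 0, 0, 0, 0],
  grip=0,
)

```text
time: 6.3
eef_pos: [0.5305, 0.4003, 0.2302]
tcp_rot: [0.709, 0.705, -0.001, -0.001]
contact_force: [-5.6, -0.8, 2.0]
opening: 0.092
finger_force: 29.3
```

Emit:
carry_out(
  deltas=[-0.0138, -0.0011, 0, 0, 0, 0, -0.0272, -0.0043, 0, 0, 0, 0, -0.04, -0.0096, 0, 0, 0, 0, -0.0517, -0.0168, 0, 0, 0, 0, -0.0622, -0.0258, 0, 0, 0, 0],
)

```text
time: 6.92
eef_pos: [0.5087, 0.3354, 0.2301]
tcp_rot: [0.71, 0.704, 0.003, 0.004]
contact_force: [8.9, -5.8, 2.9]
opening: 0.094
finger_force: 29.9
```

Emit:
carry_out(
  deltas=[-0.009, -0.0105, 0, 0, 0, 0, -0.0162, -0.0223, 0, 0, 0, 0, -0.0215, -0.035, 0, 0, 0, 0, -0.0244, -0.0469, 0, 0, 0, 0, -0.0257, -0.0592, 0, 0, 0, 0],
)

```text
time: 7.55
eef_pos: [0.449, 0.3045, 0.2299]
tcp_rot: [0.71, 0.705, -0.004, 0.009]
contact_force: [4.7, -20.0, 8.4]
opening: 0.093
finger_force: 30.7
```

Emit:
carry_out(
  deltas=[0, 0, 0, 0, 0, 0, 0, 0, 0, 0, 0, 0],
)

```text
time: 7.8
eef_pos: [0.4474, 0.3064, 0.2299]
tcp_rot: [0.709, 0.705, -0.004, 0.006]
contact_force: [0.9, -15.5, 9.9]
opening: 0.095
finger_force: 30.7
```

Emit:
carry_out(
  deltas=[0, 0, 0, 0, 0, 0, 0, 0, 0, 0, 0, 0, 0, 0, 0, 0, 0, 0],
  grip=45,
)

```text
time: 8.18
eef_pos: [0.4455, 0.3125, 0.2274]
tcp_rot: [0.709, 0.705, -0.001, -0.0]
contact_force: [-0.3, -0.7, -0.3]
opening: 0.449
finger_force: 0.0
```

Emit:
carry_out(
  deltas=[0, 0, -0.04, 0, 0, 0, 0, 0, -0.08, 0, 0, 0, 0, 0, -0.12, 0, 0, 0, 0, 0, -0.16, 0, 0, 0, 0, 0.03, -0.18, 0, 0, 0],
)

```text
time: 8.8
eef_pos: [0.4757, 0.3134, 0.412]
tcp_rot: [0.709, 0.705, 0.002, 0.001]
contact_force: [0.6, -0.0, 0.3]
opening: 0.45
finger_force: 0.0
```

```bash
python3 - <<'E'
from h import *
np.set_printoptions(precision=3,suppress=True)
print(ctrl.get_state()["eef_pos"],psi())
rgb,P,cm=snap("wrist","w3")
b=(P[...,0]>.40)&(P[...,0]<.56)&(P[...,1]>.25)&(P[...,1]<.414)
m=b&(P[...,2]>.213)&(P[...,2]<.223);q=P[m];q=q[q[:,1]<.385];print("arm",len(q),np.polyfit(q[:,1],q[:,0],1),q.min(0),q.max(0))
m=b&(P[...,2]>.236)&(P[...,1]<.36);q=P[m];print("post",len(q),q.mean(0),q.min(0),q.max(0))
m=b&(P[...,2]>.23)&(P[...,1]>.37);q=P[m];print("hinge",len(q),q.mean(0),q.min(0),q.max(0))
m=(P[...,2]>.243)&(P[...,2]<.258)&(P[...,1]>.40)&(P[...,1]<.47); q=P[m]; print("panel",np.polyfit(q[:,0],q[:,1],1))
E
```

```text
[0.476 0.313 0.412] 89.73964121976823
arm 739 [-0.086  0.474] [0.436 0.31  0.214] [0.452 0.385 0.222]
post 34637 [0.475 0.32  0.475] [0.412 0.298 0.236] [0.539 0.33  0.502]
hinge 373 [0.439 0.402 0.244] [0.422 0.391 0.231] [0.447 0.414 0.249]
panel [0.084 0.389]
```

View pics/w3.png

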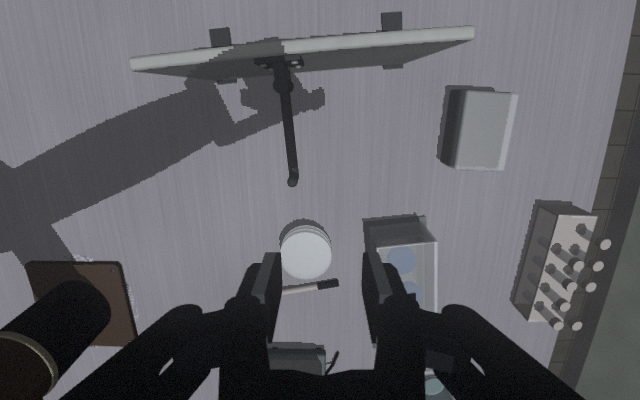

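The hook is now square to the panel: in w3 the arm runs from (283,85) to its end at (293,180). Next is the cover.

```bash
python3 - <<'E'
from h import *
np.set_printoptions(precision=3,suppress=True)
P=np.load("w1.npy")
m=(P[...,2]>.167)&(P[...,2]<.18)&(abs(P[...,1])<.12)&(P[...,0]>.55)&(P[...,0]<.7);q=P[m];print("handle",len(q),q.mean(0),(q.min(0)+q.max(0))/2,q.max(0)-q.min(0),np.polyfit(q[:,1],q[:,0],1))
plan((.618,.041,.3,96.2))
E
```

```text
handle 513 [0.62  0.041 0.172] [0.621 0.039 0.171] [0.017 0.077 0.007] [-0.108  0.624]
[-0.271, 0.1393, 0.1136] [0.0086, -0.0018, -0.1153] rows>= 5.2
```

Emit:
carry_out(
  deltas=[-0.05, 0.028, 0.01, 0, 0, 0, -0.1, 0.056, 0.03, 0, 0, -0.03, -0.15, 0.084, 0.05, 0, 0, -0.06, -0.2, 0.112, 0.07, 0, 0, -0.09, -0.25, 0.135, 0.09, 0.008, 0, -0.112],
  grip=60,
  grip_force=70,
)

```text
time: 9.48
eef_pos: [0.6095, 0.0603, 0.3165]
tcp_rot: [0.669, 0.744, -0.003, -0.004]
contact_force: [0.6, 0.5, -0.3]
opening: 0.599
finger_force: 0.0
```

```bash
python3 - <<'E'
from h import *
np.set_printoptions(precision=3,suppress=True)
rgb,P,cm=snap("wrist","w4")
m=(P[...,2]>.167)&(P[...,2]<.18)&(abs(P[...,1])<.12)&(P[...,0]>.55)&(P[...,0]<.7);q=P[m];print("handle",len(q),q.mean(0),(q.min(0)+q.max(0))/2,q.max(0)-q.min(0),np.polyfit(q[:,1],q[:,0],1))
plan((.62,.040,.2,96.2),(.62,.040,.147,96.2))
E
```

```text
handle 920 [0.62  0.042 0.171] [0.62  0.04  0.171] [0.018 0.079 0.007] [-0.109  0.624]
[-0.0147, 0.0098, 0.1122] [-0.015, 0.0031, -0.0067] rows>= 1.8
[-0.0145, 0.0106, 0.1652] [-0.015, 0.0031, -0.0067] rows>= 2.7
```

Emit:
carry_out(
  deltas=[-0.01, 0.006, 0.03, 0, 0, 0, -0.019, 0.011, 0.07, -0.008, 0, -0.004, -0.019, 0.011, 0.1, -0.008, 0, -0.004, -0.019, 0.011, 0.1, -0.008, 0, -0.004],
)

```text
time: 10.02
eef_pos: [0.619, 0.0443, 0.2138]
tcp_rot: [0.667, 0.745, -0.002, -0.004]
contact_force: [-0.4, -0.6, 0.7]
opening: 0.598
finger_force: 0.0
```

```bash
python3 - <<'E'
from h import *
print(ctrl.get_state()["eef_pos"],psi()); plan((.62,.041,.147,96.2))
E
```

```text
[0.61897479 0.04432012 0.21383303] 96.24990755280928
[-0.0036, 0.0012, 0.0668] [-0.0086, -0.0023, 0.0009] rows>= 1.1
```

Emit:
carry_out(
  deltas=[-0.002, 0.001, 0.03, -0.008, -0.002, 0, -0.0035, 0.001, 0.06, -0.008, -0.002, 0, -0.0035, 0.001, 0.067, -0.008, -0.002, 0, -0.0035, 0.001, 0.067, -0.008, -0.002, 0],
)

```text
time: 10.52
eef_pos: [0.6234, 0.0407, 0.1525]
tcp_rot: [0.667, 0.745, 0.003, 0.004]
contact_force: [0.2, -0.6, -0.0]
opening: 0.601
finger_force: 0.0
```

Emit:
carry_out(
  deltas=[0, 0, 0, 0, 0, 0, 0, 0, 0, 0, 0, 0, 0, 0, 0, 0, 0, 0, 0, 0, 0, 0, 0, 0, 0, 0, 0, 0, 0, 0],
  grip=0,
)

```text
time: 11.15
eef_pos: [0.6232, 0.0404, 0.1523]
tcp_rot: [0.668, 0.745, 0.003, 0.004]
contact_force: [-2.0, 0.6, 5.4]
opening: 0.098
finger_force: 69.5
```

```bash
python3 - <<'E'
from h import *
s=ctrl.get_state();print(s["eef_pos"],psi(),s["contact_force"],s["opening"]*85)
E
```

```text
[0.62318758 0.04041259 0.15230473] 96.24735434607614 [-1.95484818  0.63688149  5.42873278] 8.324074857510043
```

Emit:
carry_out(
  deltas=[0, 0, -0.01, 0, 0, 0, 0, 0, -0.025, 0, 0, 0, 0, 0, -0.045, 0, 0, 0, 0, 0, -0.065, 0, 0, 0, 0, 0, -0.09, 0, 0, 0],
)

```text
time: 11.78
eef_pos: [0.6221, 0.0405, 0.2429]
tcp_rot: [0.668, 0.745, 0.003, 0.003]
contact_force: [0.6, -0.3, -2.5]
opening: 0.096
finger_force: 68.3
```

Emit:
carry_out(
  deltas=[0, 0, -0.025, 0, 0, 0, 0, 0, -0.05, 0, 0, 0, 0, 0, -0.07, 0, 0, 0, 0, 0, -0.09, 0, 0, 0, 0, 0, -0.1, 0, 0, 0],
)

```text
time: 12.4
eef_pos: [0.6217, 0.0405, 0.3432]
tcp_rot: [0.668, 0.745, 0.003, 0.004]
contact_force: [0.2, -0.3, -3.4]
opening: 0.098
finger_force: 68.4
```

```bash
python3 - <<'E'
from h import *
np.set_printoptions(precision=3,suppress=True)
s=ctrl.get_state();print(s["eef_pos"],psi(),s["contact_force"],s["opening"]*85)
rgb,P,cm=snap("top","t1")
b=(P[...,0]>.52)&(P[...,0]<.72)&(abs(P[...,1]-.03)<.17)
a=rgb.astype(int);bl=(a[...,2]>a[...,0]+30)
m=b&bl&(P[...,2]>.05)&(P[...,2]<.1);n,l,st,ce=cv2.connectedComponentsWithStats(m.astype(np.uint8))
for i in range(1,n):
    if st[i,4]>15: print(st[i],P[l==i].mean(0))
z=P[(P[...,2]>.12)&(P[...,2]<.27)&b]; print(len(z))
rgb,P,cm=snap("wrist","w5")
for f in ctrl.find_in("wrist","jar1_center"): print(f,P[int(f['uv'][1]),int(f['uv'][0])])
plan((.46,.04,.3,180),(.455,.2,.32,175.2))
E
```

```text
[0.622 0.041 0.343] 96.24415929946349 [ 0.198 -0.313 -3.416] 8.371539601564692
117
[0.0171, -0.1609, 0.0401] [0.0056, 0.0074, -1.4618] rows>= 7.8
[0.1767, -0.1483, 0.02] [0.0059, 0.0071, -1.378] rows>= 7.4
```

View pics/w5.png

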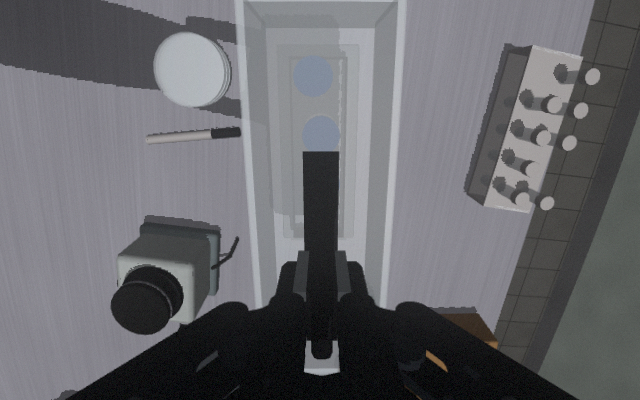

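The cover is lifted and held; w5 shows jars through it at (313,76) and (321,134), with the handle gripped at (320,200). I'll turn it to line up with the hook.

Emit:
carry_out(
  deltas=[0.0176, -0.0142, 0, 0, 0, -0.12, 0.0352, -0.0284, 0, 0, 0, -0.27, 0.0528, -0.0426, 0, 0, 0, -0.42, 0.0704, -0.0568, 0, 0, 0, -0.57, 0.088, -0.071, 0, 0, 0, -0.75],
)

```text
time: 13.18
eef_pos: [0.5401, 0.1208, 0.3388]
tcp_rot: [0.346, 0.938, 0.001, 0.003]
contact_force: [0.6, -0.0, -2.6]
opening: 0.094
finger_force: 68.4
```

Emit:
carry_out(
  deltas=[0, 0, 0, 0, 0, -0.18, 0, 0, 0, 0, 0, -0.35, 0, 0, 0, 0, 0, -0.52, 0, 0, 0, 0, 0, -0.67, 0, 0, 0, 0, 0, -0.7955],
)

```text
time: 13.8
eef_pos: [0.5407, 0.1203, 0.3389]
tcp_rot: [-0.044, 0.999, -0.0, 0.003]
contact_force: [0.4, -0.4, -2.8]
opening: 0.101
finger_force: 68.4
```

```bash
python3 - <<'E'
from h import *
s=ctrl.get_state();print(s["eef_pos"],psi(),s["opening"]*85)
plan((.4525,.25,.343,184.8),(.4525,.25,.263,184.8))
E
```

```text
[0.54067005 0.12028399 0.33890466] -174.95905608422814 8.572984668773644
[0.0764, 0.137, -0.0047] [-0.0012, 0.0051, 0.0042] rows>= 2.5
[0.0768, 0.1371, 0.0753] [-0.0012, 0.0051, 0.0042] rows>= 2.8
```

Emit:
carry_out(
  deltas=[0.016, 0.028, 0, 0, 0, 0, 0.032, 0.056, 0, 0, 0, 0, 0.048, 0.084, 0, 0, 0, 0, 0.064, 0.112, 0.02, 0, 0, 0, 0.0764, 0.137, 0.04, 0, 0.005, 0.004],
)

```text
time: 14.42
eef_pos: [0.4527, 0.2512, 0.2982]
tcp_rot: [-0.04, 0.999, -0.001, 0.001]
contact_force: [1.0, 0.7, -3.3]
opening: 0.097
finger_force: 68.4
```

Emit:
carry_out(
  deltas=[0, 0, 0.01, 0, 0, 0, 0, 0, 0.01, 0, 0, 0],
)

```text
time: 14.68
eef_pos: [0.4535, 0.2498, 0.288]
tcp_rot: [-0.04, 0.999, -0.001, 0.0]
contact_force: [0.4, -0.1, -3.1]
opening: 0.095
finger_force: 68.5
```

```bash
python3 - <<'E'
from h import *
np.set_printoptions(precision=3,suppress=True)
s=ctrl.get_state();print(s["eef_pos"],psi(),s["opening"]*85)
plan((.4525,.25,.263,184.8))
rgb,P,cm=snap("wrist","w6")
L=R.from_quat(s["tcp_rot"]).inv().apply((P-s["eef_pos"]).reshape(-1,3)).reshape(P.shape)
m=(abs(L[...,1])<.006)&(abs(L[...,0])<.06)&(L[...,2]>-.05)&(L[...,2]<.06); q=L[m];print(len(q),q.min(0),q.max(0)); print(q[np.argsort(q[:,0])][::max(1,len(q)//15)])
rgb,P,cm=snap("scene","s1")
E
python3 -c "
import cv2;a=cv2.imread('pics/s1.png')[90:260,330:490];cv2.imwrite('pics/s1c.png',cv2.resize(a,None,fx=3.5,fy=3.5,interpolation=2))"
```

```text
[0.454 0.25  0.288] -175.4211959250221 8.044718604307034
[0.001, 0.0003, 0.025] [-0.0027, 0.0001, -0.0039] rows>= 0.4
5406 [-0.037 -0.006 -0.05 ] [0.06  0.006 0.06 ]
[[-0.037  0.    -0.018]
 [-0.025 -0.001 -0.019]
 [-0.014 -0.004 -0.02 ]
 [-0.007 -0.002 -0.021]
 [-0.001 -0.001 -0.02 ]
 [ 0.005 -0.002 -0.02 ]
 [ 0.01   0.004 -0.049]
 [ 0.012  0.002 -0.037]
 [ 0.015  0.001 -0.02 ]
 [ 0.022 -0.002 -0.02 ]
 [ 0.029 -0.    -0.02 ]
 [ 0.036  0.002 -0.02 ]
 [ 0.041 -0.003 -0.021]
 [ 0.042 -0.001  0.001]
 [ 0.042 -0.005  0.028]
 [ 0.06   0.002  0.06 ]]
```

View pics/s1c.png

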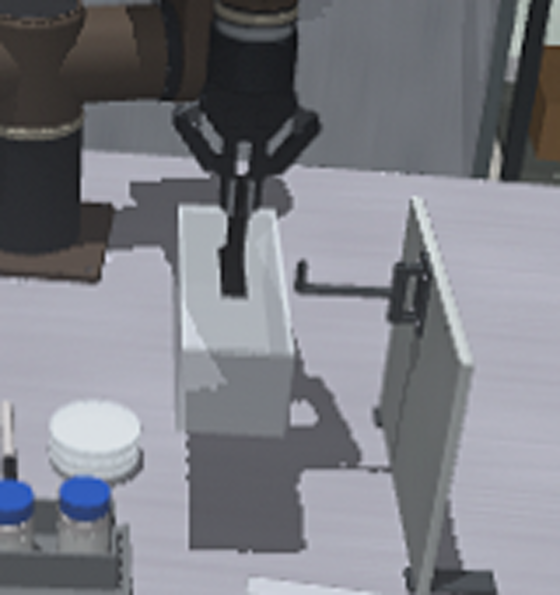

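View pics/w6.png

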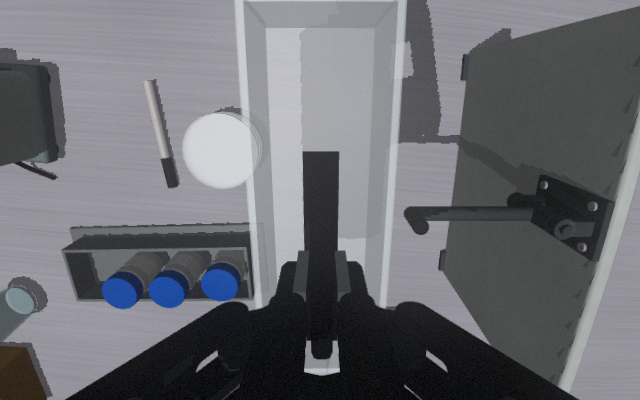

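View w6 shows the handle level in the fingers and the hook end at (416,217), in line with it. The three jars are at (222,280), (169,288) and (123,288), and place 4 is empty. Now the insertion.

Emit:
carry_out(
  deltas=[0, 0, 0.012, 0, 0, 0, 0, 0, 0.025, 0, 0, 0, 0, 0, 0.025, 0, 0, 0],
)

```text
time: 15.15
eef_pos: [0.4532, 0.2498, 0.2626]
tcp_rot: [-0.04, 0.999, -0.001, -0.0]
contact_force: [0.1, 0.4, -3.4]
opening: 0.099
finger_force: 68.5
```

Emit:
carry_out(
  deltas=[0, 0.017, 0, 0, 0, 0, 0, 0.034, 0, 0, 0, 0, 0, 0.051, 0, 0, 0, 0, 0, 0.068, 0, 0, 0, 0, 0, 0.085, 0, 0, 0, 0],
)

```text
time: 15.78
eef_pos: [0.4471, 0.3366, 0.2647]
tcp_rot: [-0.04, 0.999, -0.001, 0.002]
contact_force: [-1.2, -0.4, -3.0]
opening: 0.098
finger_force: 68.6
```

```bash
python3 - <<'E'
from h import *
np.set_printoptions(precision=3,suppress=True)
s=ctrl.get_state();print(s["eef_pos"],psi(),s["contact_force"])
plan((.4455,.335,.250,184.8),(.444,.357,.250,184.8),(.444,.357,.232,184.8))
rgb,P,cm=snap("wrist","w7")
E
```

```text
[0.447 0.337 0.265] -175.39821819645152 [-1.196 -0.39  -3.036]
[0.0018, -0.0014, 0.0147] [-0.0013, 0.0031, -0.0035] rows>= 0.2
[0.0015, 0.0206, 0.0147] [-0.0013, 0.0031, -0.0035] rows>= 0.4
[0.0015, 0.0207, 0.0327] [-0.0013, 0.0031, -0.0035] rows>= 0.6
```

View pics/w7.png

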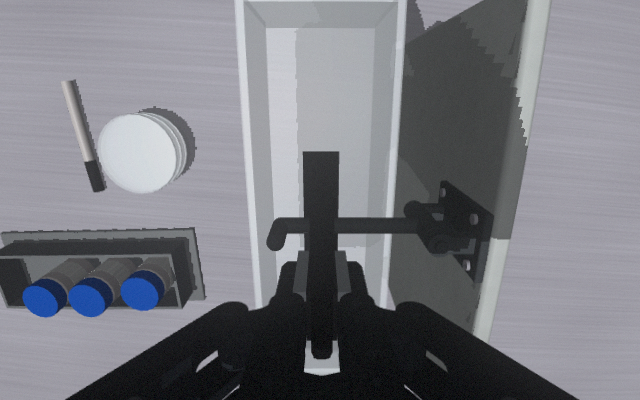

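The arm (row 225) passes through the window, with the post at (278,235) on the outer side. Lowering in steps.

Emit:
carry_out(
  deltas=[0, 0, 0.008, 0, 0, 0, 0, 0, 0.015, 0, 0, 0, 0, 0, 0.015, 0, 0, 0, 0, 0.01, 0.015, 0, 0, 0, 0, 0.0195, 0.015, 0, 0, 0],
)

```text
time: 16.45
eef_pos: [0.4461, 0.3551, 0.2501]
tcp_rot: [-0.04, 0.999, -0.0, 0.002]
contact_force: [-0.7, -0.2, -2.7]
opening: 0.097
finger_force: 68.6
```

Emit:
carry_out(
  deltas=[0, 0, 0.004, 0, 0, 0, 0, 0, 0.008, 0, 0, 0, 0, 0, 0.013, 0, 0, 0, 0, 0, 0.016, 0, 0, 0, 0, 0, 0.018, 0, 0, 0],
)

```text
time: 17.08
eef_pos: [0.4458, 0.3543, 0.232]
tcp_rot: [-0.04, 0.999, -0.001, 0.001]
contact_force: [-2.2, -1.8, 3.0]
opening: 0.098
finger_force: 69.4
```

```bash
python3 - <<'E'
from h import *
s=ctrl.get_state();print(s["eef_pos"],psi(),s["contact_force"],s["wrist_torque"])
E
```

```text
[0.44582321 0.35430645 0.23203546] -175.43983960507467 [-2.16309181 -1.81852486  2.96826195] [-0.30943489  0.41944975  0.03489516]
```

Emit:
carry_out(
  deltas=[0, 0, 0, 0, 0, 0, 0, 0, 0, 0, 0, 0, 0, 0, 0, 0, 0, 0, 0, 0, 0, 0, 0, 0],
  grip=28,
)

```text
time: 17.58
eef_pos: [0.446, 0.3546, 0.2319]
tcp_rot: [-0.04, 0.999, -0.0, 0.002]
contact_force: [0.3, -0.8, -0.2]
opening: 0.281
finger_force: 0.0
```

Emit:
carry_out(
  deltas=[0, 0, -0.01, 0, 0, 0, 0, 0, -0.025, 0, 0, 0, 0, 0, -0.05, 0, 0, 0, 0, 0, -0.08, 0, 0, 0, 0, 0, -0.12, 0, 0, 0],
)

```text
time: 18.2
eef_pos: [0.4452, 0.3545, 0.3532]
tcp_rot: [-0.04, 0.999, -0.001, 0.001]
contact_force: [0.8, 0.9, 0.0]
opening: 0.279
finger_force: 0.0
```

```bash
python3 - <<'E'
from h import *
np.set_printoptions(precision=3,suppress=True)
s=ctrl.get_state();print(s["eef_pos"],psi(),s["contact_force"],s["time"])
rgb,P,cm=snap("wrist","w8")
m=(abs(P[...,0]-.445)<.06)&(abs(P[...,1]-.355)<.03)&(P[...,2]>.245)&(P[...,2]<.27);q=P[m];print(len(q),q.mean(0),q.min(0),q.max(0),np.polyfit(q[:,0],q[:,1],1),np.polyfit(q[:,0],q[:,2],1))
w=np.load("w1.npy")
rgb,P,cm=snap("top","t2")
for n in ("tray","pad_top","jar1_center"):
  for f in ctrl.find_in("top",n): u,v=f["uv"];print(n,f,P[int(v),int(u)])
# pad disc
m=(P[...,2]>.143)&(P[...,2]<.157)&(abs(P[...,0]-.42)<.07)&(abs(P[...,1]+.14)<.07);q=P[m];print("pad",len(q),q.mean(0),(q.min(0)+q.max(0))/2,q.max(0)-q.min(0))
m=(P[...,2]>.070)&(P[...,2]<.1)&(abs(P[...,0]-.62)<.08)&(abs(P[...,1]-.03)<.16)
n,l,st,ce=cv2.connectedComponentsWithStats(m.astype(np.uint8))
for i in range(1,n): 
  if st[i,4]>20: q=P[l==i];print("jar",st[i],q.mean(0),(q.min(0)+q.max(0))/2)
plan((.55,.05,.35,96.2))
E
```

```text
[0.445 0.354 0.353] -175.43425184979455 [0.825 0.858 0.047] 18.2
1256 [0.441 0.352 0.251] [0.404 0.344 0.245] [0.483 0.36  0.254] [0.081 0.316] [-0.006  0.254]
tray {'uv': [474.6, 232.1], 'score': 0.84} [ 0.502 -0.375  0.002]
tray {'uv': [404.2, 257.3], 'score': 0.39} [ 0.431 -0.145  0.148]
pad_top {'uv': [403.1, 259.5], 'score': 0.55} [ 0.426 -0.143  0.147]
jar1_center {'uv': [294.8, 189.5], 'score': 0.71} [0.605 0.136 0.086]
jar1_center {'uv': [203.9, 246.4], 'score': 0.29} [0.45  0.334 0.219]
pad 678 [ 0.424 -0.15   0.149] [ 0.425 -0.151  0.15 ] [0.071 0.073 0.012]
jar [332 173  17  17 229] [0.63  0.013 0.081] [0.63  0.012 0.079]
jar [310 176  16  17 223] [0.622 0.073 0.081] [0.622 0.073 0.079]
jar [285 181  17  17 226] [0.606 0.139 0.081] [0.606 0.139 0.081]
[-0.08, -0.3119, 0.0024] [0.0017, 0.0036, 1.5423] rows>= 8.3
```

View pics/w8.png

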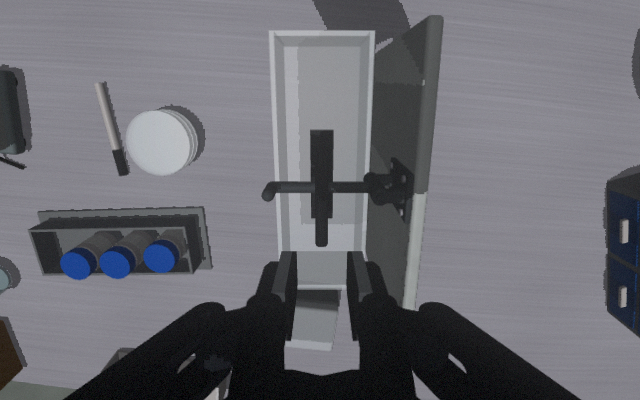

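The cover hangs level on the hook: in w8 the plate is at (320,175) with the bar through it, between the post at (267,192) and the hinge at (378,187). On to the jars.

Emit:
carry_out(
  deltas=[-0.027, -0.053, 0, 0, 0, 0.1, -0.054, -0.106, 0, 0, 0, 0.28, -0.081, -0.159, 0.01, 0, 0, 0.45, -0.108, -0.212, 0.02, 0, 0, 0.63, -0.134, -0.265, 0.025, 0, 0, 0.8],
  grip=85,
  grip_force=60,
)

```text
time: 19.08
eef_pos: [0.6001, 0.0994, 0.3246]
tcp_rot: [0.355, 0.935, -0.001, -0.0]
contact_force: [1.2, 1.4, 0.7]
opening: 0.851
finger_force: 0.0
```

Emit:
carry_out(
  deltas=[0, 0, 0, 0, 0, 0.18, 0, 0, 0, 0, 0, 0.36, 0, 0, 0, 0, 0, 0.54, 0, 0, 0, 0, 0, 0.742, 0, 0, 0, 0, 0, 0.742],
)

```text
time: 19.7
eef_pos: [0.5996, 0.101, 0.3255]
tcp_rot: [0.667, 0.745, -0.0, 0.0]
contact_force: [0.1, -0.0, 0.4]
opening: 0.851
finger_force: 0.0
```

```bash
cat >> h.py <<'E'
def caps(P,rgb):
    a=rgb.astype(int)
    m=(P[...,2]>.074)&(P[...,2]<.095)&(abs(P[...,0]-.62)<.08)&(abs(P[...,1]-.03)<.17)&(a[...,2]>a[...,0]+25)
    n,l,st,ce=cv2.connectedComponentsWithStats(m.astype(np.uint8))
    for i in range(1,n):
        if st[i,4]>60:
            q=P[l==i]; q=q[q[:,2]>np.median(q[:,2])-.004]
            (cx,cy),r=cv2.minEnclosingCircle(q[:,:2].astype(np.float32)); print("cap",round(cx,4),round(cy,4),"r",round(r,4),"mean",q.mean(0))
E
python3 - <<'E'
from h import *
np.set_printoptions(precision=4,suppress=True)
s=ctrl.get_state();print(s["eef_pos"],psi())
rgb,P,cm=snap("wrist"); caps(P,rgb)
m=(P[...,2]>.038)&(P[...,2]<.054)&(abs(P[...,0]-.62)<.08)&(abs(P[...,1]-.03)<.17);q=P[m];print("walls",q.min(0),q.max(0),cv2.minAreaRect(q[:,:2].astype(np.float32)))
E
```

```text
[0.5996 0.101  0.3255] 96.28950118454695
cap 0.6036 0.1346 r 0.0228 mean [0.6036 0.135  0.082 ]
cap 0.6202 0.0689 r 0.0229 mean [0.6199 0.0694 0.082 ]
cap 0.628 0.0083 r 0.0231 mean [0.6278 0.0093 0.082 ]
walls [ 0.5672 -0.088   0.038 ] [0.6733 0.1673 0.054 ] ((0.6202980875968933, 0.03933033347129822), (0.08038432896137238, 0.24877065420150757), 6.276546001434326)
```

Emit:
carry_out(
  deltas=[0.011, 0.003, 0.05, 0, 0, 0, 0.022, 0.006, 0.1, 0, 0, 0, 0.033, 0.008, 0.15, 0, 0, 0, 0.033, 0.008, 0.185, 0, 0, 0, 0.033, 0.008, 0.185, 0, 0, 0],
)

```text
time: 20.38
eef_pos: [0.6022, 0.1346, 0.1378]
tcp_rot: [0.667, 0.745, -0.003, -0.002]
contact_force: [-0.2, 0.0, -1.2]
opening: 0.848
finger_force: 0.0
```

```bash
python3 - <<'E'
from h import *
s=ctrl.get_state();print(s["eef_pos"],psi())
plan((.604,.135,.05,96.2))
E
```

```text
[0.6021618  0.13455455 0.13784044] 96.34663115828165
[0.0003, 0.0024, 0.0878] [-0.0062, 0.0009, 0.0026] rows>= 1.4
```

Emit:
carry_out(
  deltas=[0, 0.001, 0.03, -0.006, 0, 0, 0, 0.002, 0.06, -0.006, 0, 0, 0, 0.002, 0.08, -0.006, 0, 0, 0, 0.002, 0.088, -0.006, 0, 0, 0, 0.002, 0.088, -0.006, 0, 0],
)

```text
time: 21.0
eef_pos: [0.6078, 0.1347, 0.0548]
tcp_rot: [0.668, 0.744, 0.003, 0.004]
contact_force: [0.3, 0.9, 0.8]
opening: 0.851
finger_force: 0.0
```

Emit:
carry_out(
  deltas=[0, 0, 0, 0, 0, 0, 0, 0, 0, 0, 0, 0, 0, 0, 0, 0, 0, 0, 0, 0, 0, 0, 0, 0, 0, 0, 0, 0, 0, 0],
  grip=20,
)

```text
time: 21.62
eef_pos: [0.6081, 0.1348, 0.0561]
tcp_rot: [0.668, 0.744, 0.003, 0.004]
contact_force: [-2.1, 0.2, 5.3]
opening: 0.524
finger_force: 60.4
```

Emit:
carry_out(
  deltas=[0, 0, -0.02, 0, 0, 0, 0, 0, -0.05, 0, 0, 0, 0, 0, -0.1, 0, 0, 0, 0, 0, -0.15, 0, 0, 0, 0, 0, -0.19, 0, 0, 0],
)

```text
time: 22.25
eef_pos: [0.6061, 0.1349, 0.248]
tcp_rot: [0.668, 0.744, 0.004, 0.005]
contact_force: [0.3, -1.1, -1.5]
opening: 0.521
finger_force: 61.1
```

```bash
python3 - <<'E'
from h import *
s=ctrl.get_state();print(s["eef_pos"],psi(),s["opening"]*85)
plan((.54,-.05,.3,96),(.47,-.09,.32,96))
E
```

```text
[0.60613425 0.13485478 0.24795385] 96.21895208364596 44.25764100347315
[-0.1767, -0.0851, -0.0529] [0.0126, 0.0015, 0.0038] rows>= 3.2
[-0.2089, -0.1588, -0.0737] [0.0126, 0.0015, 0.0038] rows>= 4.4
```

Emit:
carry_out(
  deltas=[-0.03, -0.01, -0.03, 0, 0, 0, -0.08, -0.05, -0.05, 0, 0, 0, -0.13, -0.09, -0.06, 0, 0, 0, -0.17, -0.125, -0.07, 0, 0, 0, -0.209, -0.159, -0.074, 0.006, 0, 0],
)

```text
time: 22.88
eef_pos: [0.4684, -0.0916, 0.3191]
tcp_rot: [0.668, 0.744, 0.001, 0.003]
contact_force: [0.6, -1.1, -1.0]
opening: 0.519
finger_force: 61.3
```

```bash
python3 - <<'E'
from h import *
np.set_printoptions(precision=4,suppress=True)
s=ctrl.get_state();print(s["eef_pos"],psi())
rgb,P,cm=snap("wrist","w9")
m=(P[...,2]>.142)&(P[...,2]<.158)&(abs(P[...,0]-.42)<.07)&(abs(P[...,1]+.15)<.07);q=P[m];print("pad",len(q),q.mean(0),cv2.minAreaRect(q[:,:2].astype(np.float32)))
L=R.from_quat(s["tcp_rot"]).inv().apply((P-s["eef_pos"]).reshape(-1,3)).reshape(P.shape)
m=(abs(L[...,0])<.05)&(abs(L[...,1])<.03)&(L[...,2]>-.06)&(L[...,2]<.1);
for z in np.arange(-.06,.1,.01):
  k=m&(L[...,2]>=z)&(L[...,2]<z+.01); q=L[k]; c=rgb[k]
  if len(q): print(round(z,3),len(q),q.min(0)[:2],q.max(0)[:2],c.mean(0))
E
```

```text
[ 0.4684 -0.0916  0.3191] 96.20397569005918
pad 2223 [ 0.4105 -0.1482  0.1498] ((0.40842610597610474, -0.15137699246406555), (0.07180318981409073, 0.044501084834337234), 79.57996368408203)
-0.06 1139 [ 0.0083 -0.03  ] [0.0119 0.03  ] [22.4153 23.8033 27.0896]
-0.05 835 [-0.0123 -0.03  ] [0.0121 0.0299] [27.5389 28.5581 32.3078]
-0.04 1367 [-0.0144 -0.0299] [0.0096 0.03  ] [36.7315 37.9985 42.2743]
-0.03 9717 [-0.0222 -0.0298] [0.0239 0.03  ] [19.2049 40.5404 82.6912]
-0.02 1224 [-0.0133 -0.0297] [0.0237 0.03  ] [36.357  44.3701 64.9028]
-0.01 888 [ 0.0044 -0.0297] [0.0237 0.0281] [74.1903 73.5417 75.8378]
0.0 670 [ 0.0036 -0.0248] [0.0239 0.0203] [79.7254 79.2866 80.0373]
0.01 498 [ 0.006  -0.0254] [0.024  0.0189] [80.6406 81.243  81.1888]
0.02 417 [ 0.0068 -0.0255] [0.0241 0.0186] [81.1175 81.6787 81.6906]
0.03 301 [ 0.0073 -0.0256] [0.0239 0.0164] [77.8505 77.1196 77.7608]
0.04 225 [ 0.0083 -0.0257] [0.0235 0.0153] [82.4    81.2356 82.4044]
```

View pics/w9.png

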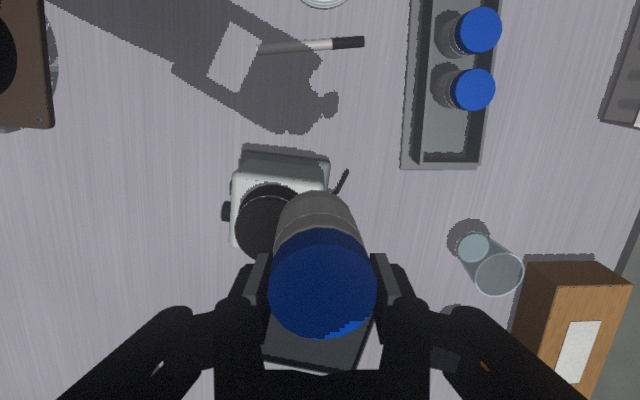

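Pad disc is visible at about (265,222), partly behind the held jar (320,285). The jar hangs straight. I'll move over the pad at (0.4225, -0.151).

Emit:
carry_out(
  deltas=[-0.027, -0.026, 0.02, 0, 0, 0, -0.054, -0.052, 0.05, 0, 0, 0, -0.054, -0.052, 0.08, 0, 0, 0, -0.054, -0.052, 0.095, 0, 0, 0, -0.054, -0.052, 0.095, 0, 0, 0],
)

```text
time: 23.55
eef_pos: [0.4238, -0.1491, 0.2216]
tcp_rot: [0.668, 0.745, 0.001, 0.001]
contact_force: [0.6, -0.5, -1.2]
opening: 0.52
finger_force: 61.6
```

```bash
python3 - <<'E'
from h import *
s=ctrl.get_state();print(s["eef_pos"],psi(),s["contact_force"])
plan((.4225,-.151,.187,96.2))
E
```

```text
[ 0.42375564 -0.14905001  0.22160033] 96.24556180157059 [ 0.62682551 -0.54210382 -1.20141831]
[-0.0018, -0.0015, 0.0346] [0.0017, 0.0003, 0.0008] rows>= 0.6
```

Emit:
carry_out(
  deltas=[-0.002, -0.001, 0.012, 0, 0, 0, -0.002, -0.001, 0.02, 0, 0, 0, -0.002, -0.001, 0.027, 0, 0, 0, -0.002, -0.001, 0.033, 0, 0, 0, -0.002, -0.001, 0.037, 0, 0, 0],
)

```text
time: 24.18
eef_pos: [0.4243, -0.1531, 0.1917]
tcp_rot: [0.667, 0.745, -0.001, 0.002]
contact_force: [-14.5, 4.9, 36.1]
opening: 0.526
finger_force: 65.3
```

```bash
python3 - <<'E'
from h import *
s=ctrl.get_state();print(s["eef_pos"],psi(),s["contact_force"])
E
```

```text
[ 0.42428452 -0.15308238  0.19168871] 96.283210222171 [-14.53686638   4.87145069  36.0709416 ]
```

Emit:
carry_out(
  deltas=[0, 0, -0.002, 0, 0, 0, 0, 0, -0.002, 0, 0, 0, 0, 0, -0.002, 0, 0, 0, 0, 0, -0.002, 0, 0, 0, 0, 0, -0.002, 0, 0, 0],
)

```text
time: 24.8
eef_pos: [0.4243, -0.1528, 0.192]
tcp_rot: [0.667, 0.745, -0.0, 0.003]
contact_force: [-7.5, 2.0, 17.2]
opening: 0.523
finger_force: 63.5
```

Emit:
carry_out(
  deltas=[0, 0, 0, 0, 0, 0, 0, 0, 0, 0, 0, 0, 0, 0, 0, 0, 0, 0, 0, 0, 0, 0, 0, 0, 0, 0, 0, 0, 0, 0],
)

```text
time: 25.42
eef_pos: [0.4242, -0.1527, 0.192]
tcp_rot: [0.667, 0.745, -0.0, 0.003]
contact_force: [-7.5, 3.3, 17.9]
opening: 0.519
finger_force: 63.5
```

Emit:
carry_out(
  deltas=[0, 0, 0, 0, 0, 0, 0, 0, 0, 0, 0, 0, 0, 0, 0, 0, 0, 0, 0, 0, 0, 0, 0, 0, 0, 0, 0, 0, 0, 0],
)

```text
time: 26.05
eef_pos: [0.4243, -0.1528, 0.192]
tcp_rot: [0.667, 0.745, -0.0, 0.003]
contact_force: [-7.2, 1.9, 18.0]
opening: 0.519
finger_force: 63.5
```

Emit:
carry_out(
  deltas=[0, 0, 0, 0, 0, 0, 0, 0, 0, 0, 0, 0, 0, 0, 0, 0, 0, 0, 0, 0, 0, 0, 0, 0, 0, 0, 0, 0, 0, 0],
)

```text
time: 26.68
eef_pos: [0.4243, -0.1528, 0.192]
tcp_rot: [0.667, 0.745, -0.0, 0.003]
contact_force: [-7.6, 3.1, 17.6]
opening: 0.524
finger_force: 63.5
```

Emit:
carry_out(
  deltas=[0, 0, -0.02, 0, 0, 0, 0, 0, -0.05, 0, 0, 0, 0, 0, -0.09, 0, 0, 0],
)

```text
time: 27.05
eef_pos: [0.4226, -0.1512, 0.2768]
tcp_rot: [0.668, 0.744, 0.001, 0.0]
contact_force: [0.4, -0.4, -0.9]
opening: 0.521
finger_force: 61.5
```

```bash
cat >> h.py <<'E'
def tray(P):
    m=(P[...,2]>.008)&(P[...,2]<.022)&(abs(P[...,0]-.49)<.16)&(abs(P[...,1]+.39)<.15); 
    n,l,st,ce=cv2.connectedComponentsWithStats(cv2.dilate(m.astype(np.uint8),np.ones((3,3))))
    i=1+np.argmax(st[1:,4]); q=P[(l==i)&m]; print("tray",len(q),cv2.minAreaRect(q[:,:2].astype(np.float32)))
E
python3 - <<'E'
from h import *
s=ctrl.get_state();print(s["eef_pos"],psi(),s["contact_force"],s["time"])
rgb,P,cm=snap("top","t3"); tray(P)
plan((.5,-.3,.3,96),(.5,-.36,.3,96))
E
```

```text
[ 0.42263279 -0.15117855  0.27676544] 96.22241127102626 [ 0.40913286 -0.44103354 -0.91632341] 27.05
tray 249 ((0.49838754534721375, -0.3835330009460449), (0.16013440489768982, 0.16611096262931824), 81.99990844726562)
[-0.1546, 0.0585, -0.0142] [0.0104, 0.0072, 0.0041] rows>= 2.7
[-0.2142, 0.052, -0.0138] [0.0104, 0.0072, 0.0041] rows>= 3.5
```

Emit:
carry_out(
  deltas=[-0.06, 0.007, -0.02, 0, 0, 0, -0.12, 0.014, -0.03, 0, 0, 0, -0.18, 0.021, -0.03, 0, 0, 0, -0.24, 0.028, -0.03, 0, 0, 0, -0.3, 0.034, -0.03, 0, 0, 0],
)

```text
time: 27.72
eef_pos: [0.4898, -0.4481, 0.3067]
tcp_rot: [0.668, 0.744, 0.001, 0.001]
contact_force: [0.3, -0.4, -0.1]
opening: 0.52
finger_force: 61.6
```

```bash
python3 - <<'E'
from h import *
s=ctrl.get_state();print(s["eef_pos"],psi(),s["contact_force"],s["time"])
rgb,P,cm=snap("wrist","w10"); tray(P)
plan((.5,-.4,.15,96.2))
E
```

```text
[ 0.48982287 -0.44811435  0.30668471] 96.21807522831725 [ 0.27724633 -0.37193873 -0.13873759] 27.725
tray 1859 ((0.48835453391075134, -0.3858366012573242), (0.16043348610401154, 0.18128246068954468), 81.81436157226562)
[0.0547, 0.0159, 0.1536] [0.0016, 0.0053, -0.0038] rows>= 2.6
```

View pics/w10.png

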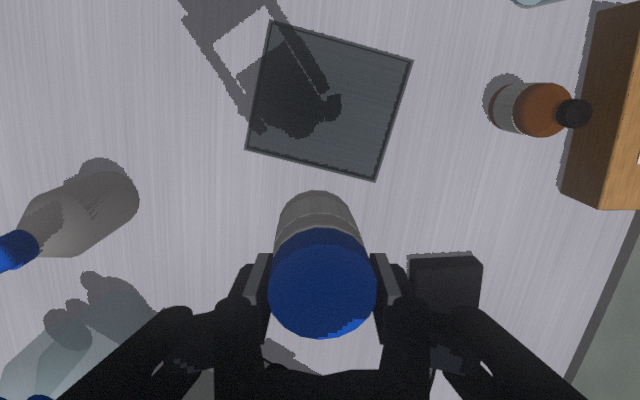

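The tray is fully in view, centred at (328,100) in w10, which puts it at (0.488, -0.386) with yaw about -8°. Placing jar 1 at its near-right spot.

Emit:
carry_out(
  deltas=[0.013, -0.016, 0.04, 0, 0, 0, 0.026, -0.032, 0.09, 0, 0, 0, 0.039, -0.047, 0.14, 0, 0, 0, 0.039, -0.047, 0.18, 0, 0, 0, 0.039, -0.047, 0.18, 0, 0, 0],
)

```text
time: 28.4
eef_pos: [0.4369, -0.4098, 0.1227]
tcp_rot: [0.668, 0.744, 0.002, -0.003]
contact_force: [0.1, -0.7, -0.8]
opening: 0.522
finger_force: 61.6
```

```bash
python3 - <<'E'
from h import *
s=ctrl.get_state();print(s["eef_pos"],psi(),s["contact_force"],s["time"])
rgb,P,cm=snap("top"); tray(P)
plan((.4384,-.4143,.055,96.2))
E
```

```text
[ 0.43690321 -0.40978465  0.12266981] 96.21672932277247 [ 0.1488487  -0.65891191 -0.84478668] 28.4
tray 311 ((0.49174243211746216, -0.3820529580116272), (0.1605171412229538, 0.17977453768253326), 81.55487060546875)
[-0.0026, -0.0004, 0.071] [0.0013, -0.0015, 0.0003] rows>= 1.1
```

Emit:
carry_out(
  deltas=[-0.002, 0, 0.025, 0, 0, 0, -0.003, 0, 0.045, 0, 0, 0, -0.003, 0, 0.058, 0, 0, 0, -0.003, 0, 0.066, 0, 0, 0, -0.003, 0, 0.067, 0, 0, 0],
)

```text
time: 29.08
eef_pos: [0.4394, -0.4156, 0.0601]
tcp_rot: [0.668, 0.744, 0.001, 0.001]
contact_force: [-0.6, -0.4, -1.5]
opening: 0.521
finger_force: 61.7
```

```bash
python3 - <<'E'
from h import *
s=ctrl.get_state();print(s["eef_pos"],psi(),s["contact_force"],s["time"])
E
```

```text
[ 0.43942126 -0.41555491  0.06012546] 96.21872546559906 [-0.62331004 -0.41264409 -1.50914689] 29.075
```

Emit:
carry_out(
  deltas=[0, 0, 0.003, 0, 0, 0, 0, 0, 0.005, 0, 0, 0, 0, 0, 0.007, 0, 0, 0, 0, 0, 0.007, 0, 0, 0],
)

```text
time: 29.58
eef_pos: [0.4396, -0.4158, 0.0536]
tcp_rot: [0.668, 0.744, 0.001, 0.002]
contact_force: [-0.4, 0.1, -1.7]
opening: 0.523
finger_force: 61.8
```

Emit:
carry_out(
  deltas=[0, 0, 0, 0, 0, 0, 0, 0, 0, 0, 0, 0, 0, 0, 0, 0, 0, 0],
  grip=66,
)

```text
time: 29.95
eef_pos: [0.4397, -0.416, 0.0539]
tcp_rot: [0.668, 0.744, 0.001, 0.002]
contact_force: [0.2, -0.1, -0.4]
opening: 0.662
finger_force: 0.0
```

Emit:
carry_out(
  deltas=[0, 0, -0.02, 0, 0, 0, 0, 0, -0.05, 0, 0, 0, 0, 0, -0.1, 0, 0, 0, 0, 0, -0.15, 0, 0, 0, 0, 0, -0.2, 0, 0, 0],
)

```text
time: 30.58
eef_pos: [0.4389, -0.4155, 0.257]
tcp_rot: [0.668, 0.744, 0.0, 0.003]
contact_force: [0.3, -0.4, -0.2]
opening: 0.659
finger_force: 0.0
```

```bash
python3 - <<'E'
from h import *
np.set_printoptions(precision=4,suppress=True)
s=ctrl.get_state();print(s["eef_pos"],psi(),s["contact_force"],s["time"])
rgb,P,cm=snap("wrist")
m=(P[...,2]>.074)&(P[...,2]<.09)&(abs(P[...,0]-.44)<.05)&(abs(P[...,1]+.41)<.05);q=P[m];print(len(q),q.mean(0),cv2.minEnclosingCircle(q[:,:2].astype(np.float32)))
plan((.5,-.2,.3,96.2),(.6,.05,.3,96.2))
E
```

```text
[ 0.4389 -0.4155  0.257 ] 96.22030703622768 [ 0.2615 -0.4277 -0.2197] 30.575
1642 [ 0.435  -0.4147  0.0789] ((0.4350658357143402, -0.4154655337333679), 0.022923734039068222)
[0.21, 0.0826, -0.0361] [0.0112, 0.0151, 0.0005] rows>= 3.7
[0.4476, 0.2092, -0.0383] [0.0112, 0.0151, 0.0005] rows>= 7.9
```

Emit:
carry_out(
  deltas=[0.045, 0.017, -0.03, 0, 0, 0, 0.09, 0.034, -0.05, 0, 0, 0, 0.135, 0.051, -0.06, 0, 0, 0, 0.18, 0.068, -0.06, 0, 0, 0, 0.227, 0.085, -0.06, 0.005, 0.007, 0],
  grip=85,
)

```text
time: 31.25
eef_pos: [0.4988, -0.1791, 0.3153]
tcp_rot: [0.668, 0.744, 0.001, -0.001]
contact_force: [0.6, 0.4, 0.3]
opening: 0.85
finger_force: 0.0
```

Emit:
carry_out(
  deltas=[0.047, 0.03, 0, 0, 0, 0, 0.094, 0.06, 0, 0, 0, 0, 0.141, 0.09, 0, 0, 0, 0, 0.188, 0.12, 0.02, 0, 0, 0, 0.235, 0.147, 0.04, 0, 0, 0],
)

```text
time: 31.88
eef_pos: [0.6201, 0.071, 0.2761]
tcp_rot: [0.668, 0.744, 0.002, -0.001]
contact_force: [0.0, 0.0, 0.8]
opening: 0.851
finger_force: 0.0
```

Emit:
carry_out(
  deltas=[0, 0, 0.04, 0, 0, 0, 0, 0, 0.08, 0, 0, 0, 0, 0, 0.08, 0, 0, 0],
)

```text
time: 32.25
eef_pos: [0.6166, 0.07, 0.1913]
tcp_rot: [0.668, 0.745, -0.001, -0.006]
contact_force: [-0.1, -0.9, 0.3]
opening: 0.847
finger_force: 0.0
```

```bash
python3 - <<'E'
from h import *
np.set_printoptions(precision=4,suppress=True)
s=ctrl.get_state();print(s["eef_pos"],psi())
rgb,P,cm=snap("wrist"); caps(P,rgb)
plan((.620,.069,.13,96.2))
E
```

```text
[0.6166 0.07   0.1913] 96.23651025291896
cap 0.6198 0.0685 r 0.0232 mean [0.6199 0.0695 0.082 ]
cap 0.6277 0.0079 r 0.0235 mean [0.6278 0.0093 0.082 ]
[-0.0012, 0.0018, 0.0643] [-0.0039, -0.0059, 0.0004] rows>= 1.0
```

Emit:
carry_out(
  deltas=[-0.001, 0.002, 0.04, 0, 0, 0, -0.001, 0.002, 0.08, 0, 0, 0, -0.001, 0.002, 0.115, 0, 0, 0, -0.001, 0.002, 0.138, 0, 0, 0, -0.001, 0.002, 0.141, 0, 0, 0],
)

```text
time: 32.92
eef_pos: [0.6215, 0.0692, 0.0546]
tcp_rot: [0.668, 0.744, 0.001, -0.002]
contact_force: [-0.3, 0.1, 1.4]
opening: 0.849
finger_force: 0.0
```

Emit:
carry_out(
  deltas=[0, 0, 0, 0, 0, 0, 0, 0, 0, 0, 0, 0, 0, 0, 0, 0, 0, 0, 0, 0, 0, 0, 0, 0, 0, 0, 0, 0, 0, 0],
  grip=20,
)

```text
time: 33.55
eef_pos: [0.6226, 0.0694, 0.0566]
tcp_rot: [0.668, 0.744, 0.002, -0.001]
contact_force: [-0.7, 0.2, 6.6]
opening: 0.521
finger_force: 60.8
```

Emit:
carry_out(
  deltas=[0, 0, -0.02, 0, 0, 0, 0, 0, -0.05, 0, 0, 0, 0, 0, -0.1, 0, 0, 0, 0, 0, -0.15, 0, 0, 0, 0, 0, -0.2, 0, 0, 0],
)

```text
time: 34.17
eef_pos: [0.621, 0.0686, 0.2563]
tcp_rot: [0.668, 0.744, 0.002, -0.002]
contact_force: [0.9, 0.1, -0.9]
opening: 0.515
finger_force: 61.3
```

```bash
python3 - <<'E'
from h import *
s=ctrl.get_state();print(s["eef_pos"],psi(),s["opening"]*85,s["contact_force"])
plan((.4225,-.151,.25,96.2))
E
```

```text
[0.62095663 0.06859803 0.25630109] 96.22069557285589 43.782501777092634 [ 0.92153147  0.08823687 -0.87977488]
[-0.1968, -0.2211, 0.0054] [-0.0007, -0.0055, 0.0004] rows>= 4.7
```

Emit:
carry_out(
  deltas=[-0.039, -0.044, -0.02, 0, 0, 0, -0.079, -0.088, -0.02, 0, 0, 0, -0.118, -0.133, -0.02, 0, 0, 0, -0.158, -0.177, -0.02, 0, 0, 0, -0.197, -0.221, -0.015, 0, -0.005, 0],
)

```text
time: 34.8
eef_pos: [0.4217, -0.1525, 0.2694]
tcp_rot: [0.668, 0.745, -0.0, 0.001]
contact_force: [-0.1, -0.5, -0.3]
opening: 0.525
finger_force: 61.5
```

Emit:
carry_out(
  deltas=[0, 0, 0.025, 0, 0, 0, 0, 0, 0.045, 0, 0, 0, 0, 0, 0.045, 0, 0, 0],
)

```text
time: 35.17
eef_pos: [0.4217, -0.1508, 0.222]
tcp_rot: [0.668, 0.744, -0.001, -0.002]
contact_force: [0.3, 0.1, -1.0]
opening: 0.517
finger_force: 61.8
```

```bash
python3 - <<'E'
from h import *
s=ctrl.get_state();print(s["eef_pos"],psi(),s["contact_force"])
plan((.4225,-.151,.187,96.2))
E
```

```text
[ 0.42167027 -0.1508304   0.22197562] 96.18524065538382 [ 0.2981483   0.06365604 -0.9887406 ]
[-0.0003, 0.0009, 0.035] [-0.0039, -0.0023, -0.0003] rows>= 0.6
```

Emit:
carry_out(
  deltas=[0, 0, 0.012, 0, 0, 0, 0, 0, 0.02, 0, 0, 0, 0, 0, 0.026, 0, 0, 0, 0, 0, 0.031, 0, 0, 0, 0, 0, 0.035, 0, 0, 0],
)

```text
time: 35.8
eef_pos: [0.4233, -0.1521, 0.1923]
tcp_rot: [0.667, 0.745, -0.001, -0.001]
contact_force: [-11.4, 4.2, 29.3]
opening: 0.519
finger_force: 64.6
```

Emit:
carry_out(
  deltas=[0, 0, 0, 0, 0, 0, 0, 0, 0, 0, 0, 0],
)

```text
time: 36.05
eef_pos: [0.4233, -0.152, 0.1925]
tcp_rot: [0.667, 0.745, -0.001, -0.0]
contact_force: [-8.2, 3.5, 19.1]
opening: 0.522
finger_force: 63.5
```

Emit:
carry_out(
  deltas=[0, 0, 0, 0, 0, 0, 0, 0, 0, 0, 0, 0, 0, 0, 0, 0, 0, 0, 0, 0, 0, 0, 0, 0, 0, 0, 0, 0, 0, 0],
)

```text
time: 36.67
eef_pos: [0.4233, -0.152, 0.1925]
tcp_rot: [0.667, 0.745, -0.001, -0.0]
contact_force: [-8.0, 2.2, 18.4]
opening: 0.515
finger_force: 63.5
```

Emit:
carry_out(
  deltas=[0, 0, 0, 0, 0, 0, 0, 0, 0, 0, 0, 0, 0, 0, 0, 0, 0, 0, 0, 0, 0, 0, 0, 0, 0, 0, 0, 0, 0, 0],
)

```text
time: 37.3
eef_pos: [0.4233, -0.152, 0.1925]
tcp_rot: [0.667, 0.745, -0.001, -0.0]
contact_force: [-8.4, 2.4, 18.0]
opening: 0.519
finger_force: 63.5
```

Emit:
carry_out(
  deltas=[0, 0, 0, 0, 0, 0, 0, 0, 0, 0, 0, 0, 0, 0, 0, 0, 0, 0, 0, 0, 0, 0, 0, 0, 0, 0, 0, 0, 0, 0],
)

```text
time: 37.92
eef_pos: [0.4233, -0.152, 0.1925]
tcp_rot: [0.667, 0.745, -0.001, -0.0]
contact_force: [-9.0, 2.4, 18.0]
opening: 0.518
finger_force: 63.5
```

Emit:
carry_out(
  deltas=[0, 0, -0.02, 0, 0, 0, 0, 0, -0.05, 0, 0, 0, 0, 0, -0.09, 0, 0, 0],
)

```text
time: 38.3
eef_pos: [0.4225, -0.1509, 0.2775]
tcp_rot: [0.668, 0.744, -0.001, -0.002]
contact_force: [1.1, 0.7, -1.3]
opening: 0.523
finger_force: 61.7
```

Emit:
carry_out(
  deltas=[-0.06, 0.007, -0.02, 0, 0, 0, -0.12, 0.014, -0.03, 0, 0, 0, -0.18, 0.021, -0.03, 0, 0, 0, -0.24, 0.028, -0.03, 0, 0, 0, -0.3, 0.034, -0.03, 0, 0, 0],
)

```text
time: 38.92
eef_pos: [0.4898, -0.4478, 0.3069]
tcp_rot: [0.668, 0.744, -0.0, -0.001]
contact_force: [0.8, 0.3, -0.3]
opening: 0.519
finger_force: 61.7
```

```bash
python3 - <<'E'
from h import *
np.set_printoptions(precision=4,suppress=True)
s=ctrl.get_state();print(s["eef_pos"],psi(),s["contact_force"],s["time"])
rgb,P,cm=snap("wrist","w11"); tray(P)
m=(P[...,2]>.074)&(P[...,2]<.09)&(abs(P[...,0]-.45)<.12)&(P[...,1]>-.5)&(P[...,1]<-.3);q=P[m];print(len(q),q.mean(0),cv2.minEnclosingCircle(q[:,:2].astype(np.float32)))
plan((.5276,-.4271,.13,96.2))
E
```

```text
[ 0.4898 -0.4478  0.3069] 96.22320188739522 [ 0.7635  0.2857 -0.2791] 38.925
tray 1855 ((0.48829394578933716, -0.38588255643844604), (0.16072939336299896, 0.1814187467098236), 81.68173217773438)
1345 [ 0.4351 -0.4153  0.079 ] ((0.43494367599487305, -0.4156615436077118), 0.022935906425118446)
[0.0242, 0.0414, 0.1738] [-0.0034, 0.003, -0.0037] rows>= 2.9
```

View pics/w11.png

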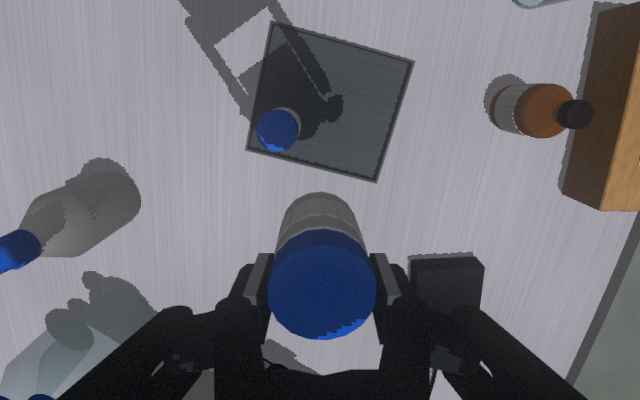

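Tray is unmoved with jar 1 standing at (278,130). Placing jar 2 beside it.

Emit:
carry_out(
  deltas=[0.008, 0.014, 0.05, 0, 0, 0, 0.016, 0.028, 0.1, 0, 0, 0, 0.024, 0.04, 0.15, 0, 0, 0, 0.024, 0.04, 0.18, 0, 0, 0, 0.024, 0.04, 0.18, 0, 0, 0],
)

```text
time: 39.6
eef_pos: [0.5245, -0.4153, 0.123]
tcp_rot: [0.668, 0.745, -0.0, -0.005]
contact_force: [0.3, -0.1, -1.3]
opening: 0.518
finger_force: 61.7
```

```bash
python3 - <<'E'
from h import *
s=ctrl.get_state();print(s["eef_pos"],psi(),s["contact_force"],s["time"])
rgb,P,cm=snap("top"); tray(P)
plan((.527,-.427,.054,96.2))
E
```

```text
[ 0.52451475 -0.41533765  0.12298017] 96.24472124067974 [ 0.26045666 -0.11510755 -1.33908802] 39.6
tray 219 ((0.4928564727306366, -0.3724327087402344), (0.1416357308626175, 0.17923684418201447), 81.45799255371094)
[-0.0104, 0.0004, 0.0721] [-0.0037, -0.0029, 0.0006] rows>= 1.2
```

Emit:
carry_out(
  deltas=[-0.002, 0, 0.025, 0, 0, 0, -0.004, 0, 0.045, 0, 0, 0, -0.004, 0, 0.058, 0, 0, 0, -0.004, 0, 0.064, 0, 0, 0, -0.004, 0, 0.064, 0, 0, 0],
)

```text
time: 40.28
eef_pos: [0.5263, -0.4216, 0.0633]
tcp_rot: [0.668, 0.744, -0.001, -0.001]
contact_force: [0.3, 0.2, -0.4]
opening: 0.518
finger_force: 61.7
```

```bash
python3 - <<'E'
from h import *
s=ctrl.get_state();print(s["eef_pos"],psi(),s["contact_force"],s["time"])
plan((.527,-.427,.054,96.2))
E
```

```text
[ 0.52634703 -0.42156556  0.06331741] 96.2157688118812 [ 0.26154336  0.16697703 -0.40376627] 40.275
[-0.0055, 0.0001, 0.0093] [-0.0022, -0.0009, 0.0003] rows>= 0.2
```

Emit:
carry_out(
  deltas=[-0.002, 0, 0.003, 0, 0, 0, -0.004, 0, 0.006, 0, 0, 0, -0.004, 0, 0.0095, 0, 0, 0, -0.004, 0, 0.0095, 0, 0, 0],
)

```text
time: 40.78
eef_pos: [0.5268, -0.4257, 0.0539]
tcp_rot: [0.668, 0.744, -0.001, -0.001]
contact_force: [0.1, -0.4, -0.8]
opening: 0.519
finger_force: 61.7
```

Emit:
carry_out(
  deltas=[0, 0, 0, 0, 0, 0, 0, 0, 0, 0, 0, 0, 0, 0, 0, 0, 0, 0],
  grip=66,
)

```text
time: 41.15
eef_pos: [0.5269, -0.4257, 0.0542]
tcp_rot: [0.668, 0.744, -0.001, -0.001]
contact_force: [-0.5, 0.6, 0.1]
opening: 0.661
finger_force: 0.0
```

Emit:
carry_out(
  deltas=[0, 0, -0.02, 0, 0, 0, 0, 0, -0.05, 0, 0, 0, 0, 0, -0.1, 0, 0, 0, 0, 0, -0.15, 0, 0, 0, 0, 0, -0.2, 0, 0, 0],
)

```text
time: 41.78
eef_pos: [0.5272, -0.4256, 0.2576]
tcp_rot: [0.668, 0.744, -0.001, 0.0]
contact_force: [0.3, -0.9, 0.1]
opening: 0.659
finger_force: 0.0
```

```bash
python3 - <<'E'
from h import *
np.set_printoptions(precision=4,suppress=True)
s=ctrl.get_state();print(s["eef_pos"],psi(),s["contact_force"],s["time"])
rgb,P,cm=snap("wrist")
m=(P[...,2]>.074)&(P[...,2]<.09)&(abs(P[...,0]-.527)<.05)&(abs(P[...,1]+.42)<.05);q=P[m];print(len(q),q.mean(0),cv2.minEnclosingCircle(q[:,:2].astype(np.float32)))
plan((.5,-.18,.315,96.2),(.627,.009,.28,96.2))
E
```

```text
[ 0.5272 -0.4256  0.2576] 96.21967499247475 [ 0.2775 -0.8759  0.1279] 41.775
1627 [ 0.524  -0.4257  0.079 ] ((0.5243401527404785, -0.42635127902030945), 0.022991595789790154)
[0.2491, -0.0021, -0.0508] [0.0076, 0.0124, 0.0005] rows>= 4.1
[0.4237, 0.1444, -0.0168] [0.0076, 0.0124, 0.0005] rows>= 7.2
```

Emit:
carry_out(
  deltas=[0.045, 0.002, -0.03, 0, 0, 0, 0.09, 0.004, -0.05, 0, 0, 0, 0.14, 0.006, -0.055, 0, 0, 0, 0.19, 0.01, -0.055, 0, 0, 0, 0.24, 0.02, -0.055, 0.004, 0.006, 0],
  grip=85,
)

```text
time: 42.45
eef_pos: [0.5209, -0.1834, 0.311]
tcp_rot: [0.668, 0.744, 0.0, -0.003]
contact_force: [0.5, 0.5, -0.2]
opening: 0.852
finger_force: 0.0
```

Emit:
carry_out(
  deltas=[0.036, 0.025, 0, 0, 0, 0, 0.072, 0.05, 0, 0, 0, 0, 0.108, 0.075, 0, 0, 0, 0, 0.146, 0.1, 0.02, 0, 0, 0, 0.184, 0.125, 0.035, 0, 0, 0],
)

```text
time: 43.08
eef_pos: [0.6259, 0.0131, 0.2757]
tcp_rot: [0.668, 0.744, 0.001, -0.004]
contact_force: [0.4, -0.2, 0.2]
opening: 0.854
finger_force: 0.0
```

Emit:
carry_out(
  deltas=[0, 0, 0.04, 0, 0, 0, 0, 0, 0.08, 0, 0, 0, 0, 0, 0.08, 0, 0, 0],
)

```text
time: 43.45
eef_pos: [0.6225, 0.0127, 0.1915]
tcp_rot: [0.668, 0.744, -0.002, -0.007]
contact_force: [-0.2, -0.2, -0.1]
opening: 0.849
finger_force: 0.0
```

```bash
python3 - <<'E'
from h import *
np.set_printoptions(precision=4,suppress=True)
s=ctrl.get_state();print(s["eef_pos"],psi())
rgb,P,cm=snap("wrist"); caps(P,rgb)
plan((.627,.009,.05,96.2))
E
```

```text
[0.6225 0.0127 0.1915] 96.23036540052829
cap 0.6278 0.008 r 0.0232 mean [0.6278 0.009  0.082 ]
[-0.0047, 0.0035, 0.1444] [-0.0077, -0.0071, 0.0003] rows>= 2.3
```

Emit:
carry_out(
  deltas=[-0.003, 0.002, 0.04, -0.003, -0.003, 0, -0.003, 0.003, 0.08, -0.003, -0.003, 0, -0.003, 0.003, 0.115, -0.003, -0.003, 0, -0.003, 0.003, 0.138, -0.003, -0.003, 0, -0.003, 0.003, 0.142, -0.003, -0.003, 0],
)

```text
time: 44.12
eef_pos: [0.628, 0.01, 0.0537]
tcp_rot: [0.668, 0.744, 0.0, -0.002]
contact_force: [-0.2, -1.3, -0.4]
opening: 0.846
finger_force: 0.0
```

Emit:
carry_out(
  deltas=[0, 0, 0, 0, 0, 0, 0, 0, 0, 0, 0, 0, 0, 0, 0, 0, 0, 0, 0, 0, 0, 0, 0, 0, 0, 0, 0, 0, 0, 0],
  grip=20,
)

```text
time: 44.75
eef_pos: [0.6292, 0.01, 0.0556]
tcp_rot: [0.668, 0.744, 0.001, -0.0]
contact_force: [-1.3, -0.3, 6.6]
opening: 0.521
finger_force: 61.6
```

Emit:
carry_out(
  deltas=[0, 0, -0.02, 0, 0, 0, 0, 0, -0.05, 0, 0, 0, 0, 0, -0.1, 0, 0, 0, 0, 0, -0.15, 0, 0, 0, 0, 0, -0.2, 0, 0, 0],
)

```text
time: 45.38
eef_pos: [0.6273, 0.0099, 0.2551]
tcp_rot: [0.668, 0.744, 0.0, -0.002]
contact_force: [0.3, 0.9, -1.3]
opening: 0.518
finger_force: 61.3
```

```bash
python3 - <<'E'
from h import *
s=ctrl.get_state();print(s["eef_pos"],psi(),s["opening"]*85,s["contact_force"])
plan((.4225,-.151,.25,96.2))
E
```

```text
[0.62732677 0.00987568 0.25507116] 96.21981802160651 44.0612685148006 [ 0.28628132  0.92873002 -1.29681132]
[-0.1378, -0.221, 0.0051] [-0.0025, -0.0035, 0.0004] rows>= 4.2
```

Emit:
carry_out(
  deltas=[-0.028, -0.044, -0.02, 0, 0, 0, -0.055, -0.088, -0.02, 0, 0, 0, -0.083, -0.133, -0.02, 0, 0, 0, -0.11, -0.177, -0.02, 0, 0, 0, -0.138, -0.221, -0.015, 0, -0.003, 0],
)

```text
time: 46.0
eef_pos: [0.4217, -0.1521, 0.269]
tcp_rot: [0.667, 0.745, -0.001, -0.0]
contact_force: [0.4, -0.8, -0.5]
opening: 0.519
finger_force: 61.6
```

Emit:
carry_out(
  deltas=[0, 0, 0.025, 0, 0, 0, 0, 0, 0.045, 0, 0, 0, 0, 0, 0.045, 0, 0, 0],
)

```text
time: 46.38
eef_pos: [0.4217, -0.1508, 0.2216]
tcp_rot: [0.668, 0.744, -0.001, -0.003]
contact_force: [0.1, 1.0, 0.2]
opening: 0.523
finger_force: 61.9
```

```bash
python3 - <<'E'
from h import *
s=ctrl.get_state();print(s["eef_pos"],psi(),s["contact_force"])
plan((.4225,-.151,.187,96.2))
E
```

```text
[ 0.42169887 -0.15075342  0.22164115] 96.19795904213825 [0.11359362 0.99844947 0.17616388]
[-0.0004, 0.001, 0.0346] [-0.0054, -0.0027, -0.0] rows>= 0.6
```

Emit:
carry_out(
  deltas=[0, 0, 0.012, 0, 0, 0, 0, 0, 0.02, 0, 0, 0, 0, 0, 0.026, 0, 0, 0, 0, 0, 0.031, 0, 0, 0, 0, 0, 0.035, 0, 0, 0],
)

```text
time: 47.0
eef_pos: [0.4233, -0.1519, 0.1914]
tcp_rot: [0.667, 0.745, -0.001, -0.001]
contact_force: [-10.1, 4.2, 25.8]
opening: 0.522
finger_force: 64.5
```

Emit:
carry_out(
  deltas=[0, 0, 0, 0, 0, 0, 0, 0, 0, 0, 0, 0],
)

```text
time: 47.25
eef_pos: [0.4232, -0.1518, 0.1915]
tcp_rot: [0.667, 0.745, -0.001, -0.001]
contact_force: [-7.0, 2.8, 15.6]
opening: 0.519
finger_force: 63.3
```

Emit:
carry_out(
  deltas=[0, 0, 0.0005, 0, 0, 0, 0, 0, 0.0005, 0, 0, 0, 0, 0, 0.0005, 0, 0, 0, 0, 0, 0.0005, 0, 0, 0, 0, 0, 0.0005, 0, 0, 0],
)

```text
time: 47.88
eef_pos: [0.4232, -0.1518, 0.1915]
tcp_rot: [0.667, 0.745, -0.001, -0.001]
contact_force: [-7.1, 2.2, 17.0]
opening: 0.517
finger_force: 63.5
```

Emit:
carry_out(
  deltas=[0, 0, 0, 0, 0, 0, 0, 0, 0, 0, 0, 0, 0, 0, 0, 0, 0, 0, 0, 0, 0, 0, 0, 0, 0, 0, 0, 0, 0, 0],
)

```text
time: 48.5
eef_pos: [0.4233, -0.1518, 0.1915]
tcp_rot: [0.667, 0.745, -0.001, -0.001]
contact_force: [-7.7, 3.7, 17.4]
opening: 0.516
finger_force: 63.5
```

Emit:
carry_out(
  deltas=[0, 0, 0, 0, 0, 0, 0, 0, 0, 0, 0, 0, 0, 0, 0, 0, 0, 0, 0, 0, 0, 0, 0, 0, 0, 0, 0, 0, 0, 0],
)

```text
time: 49.12
eef_pos: [0.4233, -0.1518, 0.1915]
tcp_rot: [0.667, 0.745, -0.001, -0.001]
contact_force: [-8.3, 3.9, 17.9]
opening: 0.519
finger_force: 63.5
```

Emit:
carry_out(
  deltas=[0, 0, 0, 0, 0, 0, 0, 0, 0, 0, 0, 0, 0, 0, 0, 0, 0, 0],
)

```text
time: 49.5
eef_pos: [0.4233, -0.1518, 0.1915]
tcp_rot: [0.667, 0.745, -0.001, -0.001]
contact_force: [-8.9, 3.8, 17.8]
opening: 0.52
finger_force: 63.5
```

Emit:
carry_out(
  deltas=[0, 0, -0.02, 0, 0, 0, 0, 0, -0.05, 0, 0, 0, 0, 0, -0.09, 0, 0, 0],
)

```text
time: 49.88
eef_pos: [0.4227, -0.1511, 0.2769]
tcp_rot: [0.668, 0.744, -0.001, -0.002]
contact_force: [0.2, -0.4, -1.1]
opening: 0.518
finger_force: 61.8
```

Emit:
carry_out(
  deltas=[-0.06, 0.007, -0.02, 0, 0, 0, -0.12, 0.014, -0.03, 0, 0, 0, -0.18, 0.021, -0.03, 0, 0, 0, -0.24, 0.028, -0.03, 0, 0, 0, -0.3, 0.034, -0.03, 0, 0, 0],
)

```text
time: 50.5
eef_pos: [0.49, -0.448, 0.3063]
tcp_rot: [0.668, 0.744, -0.001, -0.001]
contact_force: [0.9, 0.5, -0.5]
opening: 0.521
finger_force: 61.8
```

```bash
cat >> h.py <<'E'
def tjars(P):
    m=(P[...,2]>.074)&(P[...,2]<.09)&(abs(P[...,0]-.49)<.13)&(abs(P[...,1]+.39)<.13)
    n,l,st,ce=cv2.connectedComponentsWithStats(m.astype(np.uint8))
    for i in range(1,n):
        if st[i,4]>60: q=P[l==i]; print("tjar",len(q),cv2.minEnclosingCircle(q[:,:2].astype(np.float32)),q[:,2].mean())
E
python3 - <<'E'
from h import *
s=ctrl.get_state();print(s["eef_pos"],psi(),s["contact_force"],s["time"])
rgb,P,cm=snap("wrist","w12"); tray(P); tjars(P)
plan((.493,-.351,.13,96.2))
E
```

```text
[ 0.48998741 -0.44799588  0.30627523] 96.21550850897154 [ 0.91946639  0.47980157 -0.49212897] 50.5
tray 1847 ((0.48814621567726135, -0.3858836889266968), (0.16053397953510284, 0.18156880140304565), 81.66515350341797)
tjar 1348 ((0.4349696636199951, -0.4161449372768402), 0.023104287683963776) 0.07902414637510013
tjar 1314 ((0.5240737795829773, -0.426344633102417), 0.023093752562999725) 0.07892802321873923
[0.1036, 0.0149, 0.173] [-0.0044, 0.003, -0.0038] rows>= 3.2
```

Emit:
carry_out(
  deltas=[0.05, 0.007, 0.02, 0, 0, 0, 0.101, 0.015, 0.04, 0, 0, 0, 0.101, 0.015, 0.1, 0, 0, 0, 0.101, 0.015, 0.16, 0, 0, 0, 0.101, 0.015, 0.18, 0, 0, 0],
)

```text
time: 51.18
eef_pos: [0.4908, -0.3413, 0.1219]
tcp_rot: [0.668, 0.745, -0.001, -0.006]
contact_force: [-0.3, -0.1, -1.3]
opening: 0.517
finger_force: 61.8
```

Emit:
carry_out(
  deltas=[0, 0, 0.02, 0, 0, 0, 0, 0, 0.045, 0, 0, 0, 0, 0, 0.06, 0, 0, 0, 0, 0, 0.06, 0, 0, 0],
)

```text
time: 51.68
eef_pos: [0.4928, -0.344, 0.0667]
tcp_rot: [0.668, 0.744, -0.001, -0.002]
contact_force: [0.0, -0.3, -0.6]
opening: 0.517
finger_force: 61.8
```

```bash
python3 - <<'E'
from h import *
s=ctrl.get_state();print(s["eef_pos"],psi(),s["contact_force"],s["time"])
plan((.493,-.351,.0535,96.2))
E
```

```text
[ 0.49275462 -0.34404481  0.06671613] 96.2056560283471 [ 0.02482449 -0.25438266 -0.64685171] 51.675
[-0.007, -0.0005, 0.0132] [-0.0033, -0.0011, 0.0001] rows>= 0.2
```

Emit:
carry_out(
  deltas=[-0.004, 0, 0.005, 0, 0, 0, -0.007, 0, 0.009, 0, 0, 0, -0.007, 0, 0.0135, 0, 0, 0, -0.007, 0, 0.0135, 0, 0, 0],
)

```text
time: 52.18
eef_pos: [0.4932, -0.3507, 0.053]
tcp_rot: [0.668, 0.744, -0.001, -0.002]
contact_force: [-0.4, 0.0, -1.5]
opening: 0.518
finger_force: 61.8
```

Emit:
carry_out(
  deltas=[0, 0, 0, 0, 0, 0, 0, 0, 0, 0, 0, 0, 0, 0, 0, 0, 0, 0],
  grip=66,
)

```text
time: 52.55
eef_pos: [0.4937, -0.351, 0.0538]
tcp_rot: [0.668, 0.744, -0.001, -0.001]
contact_force: [0.9, -0.8, -0.5]
opening: 0.654
finger_force: 0.0
```

Emit:
carry_out(
  deltas=[0, 0, -0.02, 0, 0, 0, 0, 0, -0.05, 0, 0, 0, 0, 0, -0.1, 0, 0, 0, 0, 0, -0.15, 0, 0, 0, 0, 0, -0.22, 0, 0, 0],
)

```text
time: 53.18
eef_pos: [0.4936, -0.3504, 0.2682]
tcp_rot: [0.668, 0.744, -0.001, -0.001]
contact_force: [0.3, -0.4, -0.6]
opening: 0.658
finger_force: 0.0
```

Emit:
carry_out(
  deltas=[-0.04, 0, 0, 0, 0, 0, -0.08, 0, 0, 0, 0, 0, -0.1, 0, 0, 0, 0, 0, -0.1, 0, 0, 0, 0, 0],
)

```text
time: 53.68
eef_pos: [0.5047, -0.4514, 0.2671]
tcp_rot: [0.668, 0.744, -0.001, -0.001]
contact_force: [-0.7, 0.1, -0.2]
opening: 0.665
finger_force: 0.0
```

```bash
python3 - <<'E'
from h import *
s=ctrl.get_state();print(s["eef_pos"],psi(),s["contact_force"],s["time"])
rgb,P,cm=snap("wrist"); tray(P); tjars(P)
rgb,P,cm=snap("scene","s2")
m=(P[...,2]>.23)&(P[...,2]<.262)&(abs(P[...,0]-.445)<.06)&(abs(P[...,1]-.355)<.03); print("cover strip",P[m].mean(0),P[m].max(0))
cv2.imwrite("pics/s2c.png",cv2.resize(rgb[130:280,170:490,::-1],None,fx=2.5,fy=2.5,interpolation=2))
E
```

```text
[ 0.50471169 -0.45142514  0.26705009] 96.13050505853332 [-0.6819308   0.11011323 -0.23989408] 53.675
tray 2278 ((0.4884861707687378, -0.3860102891921997), (0.16088540852069855, 0.18094035983085632), 82.03234100341797)
tjar 1994 ((0.4915982782840729, -0.3528420329093933), 0.02312956005334854) 0.07914521259018278
tjar 1685 ((0.4347909390926361, -0.41555270552635193), 0.023009857162833214) 0.0791261461772174
tjar 1646 ((0.5240538120269775, -0.4265330135822296), 0.023131242021918297) 0.07898281892502405
cover strip [0.45618595 0.35220623 0.24694216] [0.48963254 0.36030475 0.25457567]
```

View pics/s2c.png

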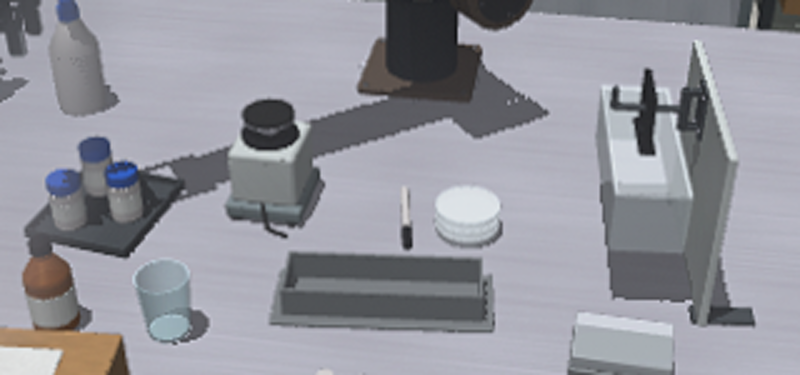

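The crop shows the carrier empty at (380,290). The three jars stand in the tray at about (95,185), and the cover hangs on the hook at (648,110). Handing in.

```bash
python3 -c "
from plant import ctrl
print(ctrl.sign_off())"
```

```text
the job is handed in; nothing more can be done
None
```

The job is done and handed in at about 54 s: the hook is swung out, the cover hangs on it, and all three jars present (place 4 was empty) were pressed over two seconds each and stand upright in the tray; `sign_off` gave no verdict.

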